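# Free an adapter held by a nut of unknown hand

## Task

The shaker has finished: loosen the tee-nut of the adapter that carries the two large tubes (one of the two nuts has a left-hand thread and nothing shows which, so feel which way it gives) until its collar is well clear of the pocket, then, raised just off its plate, slide that adapter up the slope off its stud and lift it away. Set it down gently in the steel tray, standing flat on its base with the caps up, and let go. Leave the other adapter clamped and everything else on the bench where it is.

Things in the scene. Friction and masses are not known exactly. Their poses are not given: they have to be found in the camera images.
- shaker: Twin-station tube shaker, fixed, 255 deep x 300 wide x 141 mm high, light grey. Origin: centre of underside; +x to its back, +y to its left station. Behind a 45 mm high front the deck rises to the back at 0.6 rad (34 deg) to a level top, 141 mm high. The two stations' studs stand 140 mm apart, square to the deck, so they lean 34 deg to the front. Nothing stands up-slope of the stations.
- seat_left (a point): Foot of the left (+y) stud, 12 mm thick, on its carrier plate: 88 mm in front of the shaker's origin, 76 mm above it. Axes as the shaker's, not tilted. The plate lies along the deck, 104 mm wide, from 33 mm down-slope to 73 mm up-slope of the stud; the mounted adapter rests against a 10 mm high stop ledge at its lower end.
- seat_right (a point): Foot of the right (-y) stud, 12 mm thick, on its carrier plate; otherwise as seat_left.
- nut_left (a joint): Turn of the left tee-nut, rad: 0 tight, growing as it loosens, whichever way that is, to the captive nut's end stop at 2.8. One of the two nuts has a left-hand thread, the other right-hand; nothing shows which. Loosening takes 0.25 N m all the way and the nut stays where it is left; the other way it stops dead. Rises 2.5 mm per rad: its collar leaves the adapter's pocket at 1.1 rad and is 4 mm clear at 2.6.
- nut_left_grip (a point): Grip point of the left tee-nut, on its axis, 79 mm above the seat along the stud when tight, 7 mm under the bar's top. Moves and turns with the nut: x along the bar, z outward along the stud. Bar 40 long, 12 thick, 20 mm high, steel, on an 18 mm neck; below it a 24 mm round steel collar, sunk 2.7 mm in the adapter's pocket when tight, so pinning it.
- nut_right (a joint): Turn of the right tee-nut, rad: 0 tight, growing as it loosens, whichever way that is, to the captive nut's end stop at 2.8. One of the two nuts has a left-hand thread, the other right-hand; nothing shows which. Loosening takes 0.25 N m all the way and the nut stays where it is left; the other way it stops dead. Rises 2.5 mm per rad: its collar leaves the adapter's pocket at 1.1 rad and is 4 mm clear at 2.6.
- nut_right_grip (a point): Grip point of the right tee-nut, on its axis, 79 mm above the seat along the stud when tight, 7 mm under the bar's top. Moves and turns with the nut: x along the bar, z outward along the stud. Bar 40 long, 12 thick, 20 mm high, steel, on an 18 mm neck; below it a 24 mm round steel collar, sunk 2.7 mm in the adapter's pocket when tight, so pinning it.
- adapter_large: Plastic adapter with two LARGE capped tubes (caps 26 mm wide, tops 44 mm above underside), 0.14-0.28 kg, in either station. Origin: on the underside, on the stud's axis when mounted; x up-slope, z out of the top. Block x -28 to +56, 88 wide, 28 mm thick; a 16 mm slot, open at the x = -28 end, straddles the stud. With the nut loose, raise it 2 mm off its plate (dragged flat it binds), slide it 56 mm to its +x, then lift.
- large_fin (a point): Grip point of the large-tube adapter's carrying fin, 12 mm under its top. Axes as the adapter's. The fin is upright, 12 mm thick across y, 22 mm long in x (56 to 78 mm from the adapter's origin), its top 60 mm above the underside and 32 mm above the block; beside and under the fin's end there is no block.
- adapter_small: The other adapter: SIX SMALL capped tubes (caps 13 mm wide, in two rows), otherwise the same block, slot, fin and origin. It is in the other station and stays there, clamped.
- tray: Empty shallow stainless tray, fixed, 180 (x) x 150 (y) x 15 mm high, walls and floor 3 mm. Origin: centre of its underside. Stands to the left or to the right of the shaker, nearer the robot; its yaw is within 0.3 rad of the world's.
- tip_box: Closed pipette-tip box, 122 x 84 x 55 mm, loose bystander on the side of the shaker where the tray is not. Origin: centre of the underside.
- tip_box_low: Closed pipette-tip box, 122 x 84 x 42 mm, loose bystander. Origin: centre of the underside.
- reagent_bottle: Amber bottle with white cap, 64 mm in diameter, 130 mm high, loose bystander. Origin: centre of the underside.
- tube_rack: Micro-tube rack, 50 x 120 x 40 mm (48 mm with caps), loose bystander in front of the shaker. Origin: centre of the underside.
- pipette: Pipette lying along its x axis, 230 mm long, 25 mm thick, loose bystander in front of the shaker. Origin: on the bench under its middle.
- beaker: Glass beaker, 68 mm in diameter, 75 mm high, loose bystander. Origin: centre of the underside.
- spray_can: Grey metal spray can, 56 mm in diameter, 135 mm high, loose bystander. Origin: centre of the underside.
Not all that is in view belongs to the job. Of the things that look like the tray, the larger one is meant.

How it is judged:
On the way, in this order (a step that is already met when the one before it is completed fails the run):
1. The tee-nut of the large-tube adapter is loosened while the adapter is still in its station (((distance between adapter_large and seat_left below 0.014 m and value of joint nut_left above 1 rad) or (distance between adapter_large and seat_right below 0.014 m and value of joint nut_right above 1 rad))), for 0.2 s.
2. The large-tube adapter is off its stud and clear of the shaker (distance between adapter_large and seat_left above 0.07 m and distance between adapter_large and seat_right above 0.07 m and contact force between adapter_large and shaker below 0.05 N), for 0.2 s.
At the end, for the whole second after the job is handed in: The large-tube adapter stands on its base on the tray's floor (underside within 6 mm of it, tilt under 0.08 rad, wholly inside the rim), at rest and released; the small-tube adapter is still in its station (within 12 mm of its seat) with its nut tight (under 0.4 rad) (z of adapter_large in the frame of tray between -0.002 and 0.009 m and horizontal distance between adapter_large and tray below 0.085 m and angle between adapter_large's own z axis and vertical below 0.08 rad and linear speed of adapter_large below 0.02 m/s and contact force between adapter_large and tray above 0.5 N and contact force between the fingers and adapter_large below 0.05 N and ((distance between adapter_small and seat_left below 0.012 m and value of joint nut_left below 0.4 rad) or (distance between adapter_small and seat_right below 0.012 m and value of joint nut_right below 0.4 rad))); the robot touches nothing.
It fails at once if The large-tube adapter is let fall (moving faster than 0.4 m/s with no finger on it) (linear speed of adapter_large above 0.4 m/s and contact force between the fingers and adapter_large below 0.01 N).
It fails at once if The small-tube adapter is shifted by more than 12 mm or its nut is loosened by more than 0.4 rad (not ((distance between adapter_small and seat_left below 0.012 m and value of joint nut_left below 0.4 rad) or (distance between adapter_small and seat_right below 0.012 m and value of joint nut_right below 0.4 rad))).
It fails at once if Another thing on the bench is pushed away by more than 40 mm (distance of any of tip_box, tip_box_low, reagent_bottle, tube_rack, pipette, beaker, spray_can from where it was at the start of the episode above 0.04 m).
It also fails if it takes over 72 s, if anything falls off the work surface, if the arm or the gripper's body presses on something with over 40 N, if the wrist force passes 120 N, or if a joint passes its speed limit or range.

## Robot

A 6-joint arm with a two-finger parallel gripper is mounted at the origin on the work surface. World frame = base frame: x ahead of the robot, y to its left, z up, the work surface at z = 0. Lengths are in m, angles in rad, forces in N, time in s.
With the tool pointing down it reaches from about 0.3 to 0.875 m from the base axis. Payload 6.4 kg.
Tool frame: the origin (TCP) lies at the very end of the fingers, on their centre line; the grasp point (between the pads) lies 19 mm behind it (ctrl.tcp_to_grasp is the distance from the TCP to the grasp point, in m); z points along the fingers, y is the direction in which the jaws open and shut (so a half turn about z gives the same grasp; the last joint's range is limited). The gripper opens to 85 mm and grips with 20 to 120 N. Pads are 22 mm wide; open, the fingers measure 114 mm over their backs; the gripper's body (76 mm by 85 mm) begins 54 mm behind the grasp point. The pads swing forward as they close: fully open they stand 13 mm farther back than shut.
Start: joints at [-1.313, 0.181, 1.607, -0, 1.354, -0.206], TCP at [0.257, -0.514, 0.231] pointing down, gripper open.
Joint ranges: [-2.99, 2.99], [-0.89, 2.07], [0.3, 2.58], [-1.14, 4.28], [0, 2.63], [-3.12, 3.12]. Speed limits (rad/s): [2.57, 2.57, 3.01, 3.14, 3.14, 3.14].

## Interface

Orientations are given as a unit quaternion [w, x, y, z].
In Python, from bench import ctrl gives the robot as it stands. The module is installed in compiled form; this text tells all that it offers.
- The arm moves only by the tool drive_tool, never from a script. Its argument "deltas" is a list of rows, each an object with "slide": the shift along the tool's x, y, z as a fraction of full scale, a list of three; "delta_rot": the turn, a rotation vector about the tool's x, y, z as a fraction of full scale, a list of three; "hand": the opening, from 0 (shut) to 1 (fully open). In form: [{"slide": [tx, ty, tz], "delta_rot": [wx, wy, wz], "hand": hand}, ...]. A call has exactly 5 rows; each row shifts and turns the commanded pose from where the row before left it, along the tool's axes as they then stand; what a row does not reach is not made up. Full scale, the value 1, is 50 mm for a shift and 180 degrees for a turn. A row lasts 1/8 s, in which the tool goes at most 62.5 mm and 10.7 degrees, less where a joint would pass 70% of its speed; a pose out of reach is approached as far as the arm can. A call with a number of a shift or a turn outside -1 to 1 is refused whole. A call with a gripper value outside its range is refused whole. The fingers move at their own pace and stop on an object; the grip force is fixed at half the most. Time passes only in rows, so rows that do not move let the fingers close, or fill a call up. It gives the time, the measured TCP pose, the force and the opening at its end, in the units of the state.
- ctrl.get_obs(): the state, without advancing time (a new reading comes with each control period).
- ctrl.camera(name): name is "scene" or "top" or "wrist"; returns a dict with "frame" (384x512x3 uint8, red, green, blue), "mtx" (3x3 intrinsics, pixels), "dist" ([k1, k2, p1, p2, k3] as OpenCV has them; the pictures are not rectified), "R" (3x3) and "t" (3): a world point X has camera coordinates R X + t. Camera axes: x right, y down, z forward; pixel columns grow to the right and rows downward; lengths in m; the calibration is good to about 2 mm. A picture is of the moment at which its call begins. There is no depth.
- ctrl.hand_in(): hands the job in, once; it reports no verdict.
The state is a dict: "time_s": time; "q": joint angles; "dq": joint speeds; "joint_efforts": joint torques, N m; "eef_pos": TCP position; "eef_rot": TCP orientation; "wrist_force": force on the tool from outside, world axes, zero at the start; "torque": the same for the moment, N m; "opening": opening from 0.0 (shut) to 1.0 (fully open).
Only numpy, scipy, OpenCV 4.12 (cv2) and the standard library are available. Lean on these libraries where they do the work, as an engineer would, in place of code of your own. Each camera call takes 0.05 s, during which the arm holds its last target.

## Working session

There is one attempt and no reset: what is moved stays moved. The work goes in short steps, Python scripts to look and compute and a tool call to move; the robot and the scene stay as the last step left them, time stands still between calls to the robot, and variables do not carry over. Pictures are saved under pics/ and viewed, and the job is handed in when it is done.

Besides the shell and the picture viewer there is one more tool, called after "Emit:" as name([rows], argument=value, ...), one row to a line, values as JSON. drive_tool: Moves the arm, as the interface text tells. Its arguments: {"type":"object","properties":{"deltas":{"type":"array","items":{"type":"object","properties":{"slide":{"type":"array","items":{"type":"number"}},"delta_rot":{"type":"array","items":{"type":"number"}},"hand":{"type":"number"}}}}},"required":["deltas"]}

```bash
mkdir -p pics; python3 - <<'E'
from bench import ctrl
import cv2,numpy as np
o=ctrl.get_obs();print(o)
print(ctrl.tcp_to_grasp)
for n in ["scene","top","wrist"]:
    c=ctrl.camera(n);cv2.imwrite(f"pics/{n}0.png",c["frame"][:,:,::-1]);print(n,np.array(c["mtx"]).round(1).tolist(),c["dist"],np.array(c["R"]).round(3).tolist(),c["t"])
E
```

```text
{'time_s': 0.0, 'q': array([-1.31332258e+00,  1.81559016e-01,  1.60801645e+00, -3.92393129e-05,
        1.35380309e+00, -2.06309466e-01]), 'dq': array([-0.00089865, -0.00173939,  0.00116063, -0.00052654, -0.00040869,
        0.00086072]), 'joint_efforts': array([ 1.04107581e-03, -4.44857633e+01, -3.51336980e+01, -2.31839731e-04,
        9.15036479e-03,  4.49256888e-06]), 'eef_pos': array([ 0.25707103, -0.51370592,  0.23036997]), 'eef_rot': array([-8.92170492e-04,  9.73232046e-01,  2.29822946e-01, -4.19906635e-05]), 'wrist_force': array([-0.13038521,  0.27071231,  1.12121306]), 'torque': array([-0.02504415, -0.01919019,  0.01486898]), 'opening': 0.9977139679269008}
0.0187
scene [[368.4, 0.0, 251.8], [0.0, 368.4, 187.5], [0.0, 0.0, 1.0]] [-0.10463308  0.          0.          0.          0.        ] [[-0.363, 0.932, -0.004], [0.746, 0.288, -0.601], [-0.559, -0.221, -0.8]] [ 0.18930706 -0.27368219  1.49187949]
top [[453.4, 0.0, 255.3], [0.0, 453.4, 189.3], [0.0, 0.0, 1.0]] [0.03071691 0.         0.         0.         0.        ] [[-0.015, -1.0, -0.013], [-0.982, 0.017, -0.186], [0.186, 0.01, -0.983]] [0.00829404 0.46651001 1.74027183]
wrist [[265.9, 0.0, 257.3], [0.0, 265.9, 188.0], [0.0, 0.0, 1.0]] [0.01064844 0.         0.         0.         0.        ] [[0.448, -0.894, -0.001], [-0.854, -0.428, 0.296], [-0.265, -0.132, -0.955]] [-0.5749641  -0.03937664  0.37922694]
```

View pics/scene0.png

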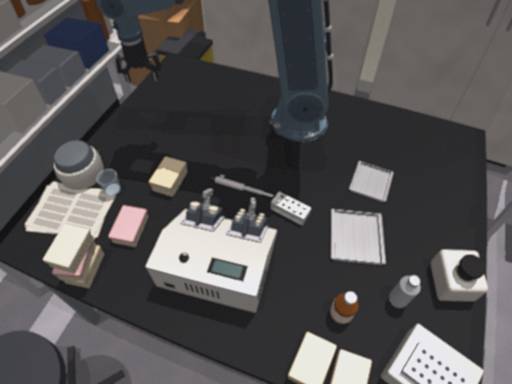

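View pics/top0.png

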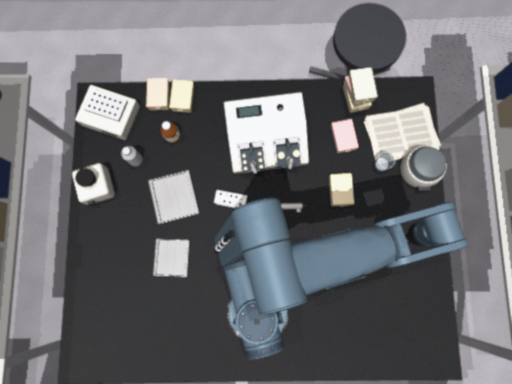

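View pics/wrist0.png

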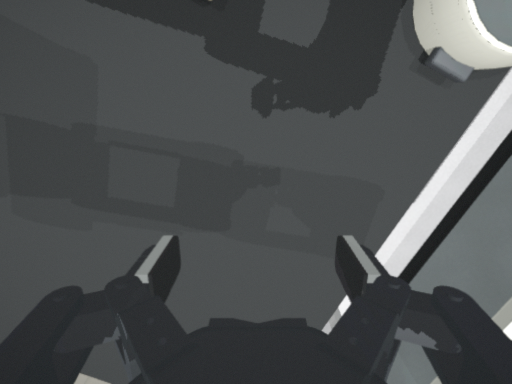

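```bash
cat > h.py <<'E'
from bench import ctrl
import cv2,numpy as np
from scipy.spatial.transform import Rotation as Rn
def cam(n):
    c=ctrl.camera(n); return {k:np.array(v) for k,v in c.items()}
def ray(c,px):
    u=cv2.undistortPoints(np.array(px,float).reshape(-1,1,2),c["mtx"],c["dist"]).reshape(-1,2)
    d=np.c_[u,np.ones(len(u))]@c["R"]; o=-c["R"].T@c["t"]; return o,d
def onz(c,px,z):
    o,d=ray(c,px); return o+d*((z-o[2])/d[:,2])[:,None]
def proj(c,X):
    X=np.array(X,float).reshape(-1,3)
    return cv2.projectPoints(X,cv2.Rodrigues(c["R"])[0],c["t"],c["mtx"],c["dist"])[0].reshape(-1,2)
def tri(c1,p1,c2,p2):
    o1,d1=ray(c1,p1);o2,d2=ray(c2,p2)
    out=[];g=[]
    for a,b in zip(d1,d2):
        s=np.linalg.lstsq(np.c_[a,-b],o2-o1,rcond=None)[0]
        P=o1+a*s[0];Q=o2+b*s[1];out.append((P+Q)/2);g.append(np.linalg.norm(P-Q))
    return np.array(out),np.array(g)
def crop(c,x0,y0,x1,y1,s,name):
    f=c["frame"][y0:y1,x0:x1,::-1]; cv2.imwrite("pics/"+name,cv2.resize(f,None,fx=s,fy=s,interpolation=cv2.INTER_CUBIC))
E
python3 - <<'E'
from h import *
c=cam("scene");crop(c,140,170,300,310,5,"s1.png")
c=cam("top");crop(c,210,80,330,220,4,"t1.png");crop(c,120,150,230,290,4,"t2.png")
E
```

```text
(no output)
```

View pics/s1.png

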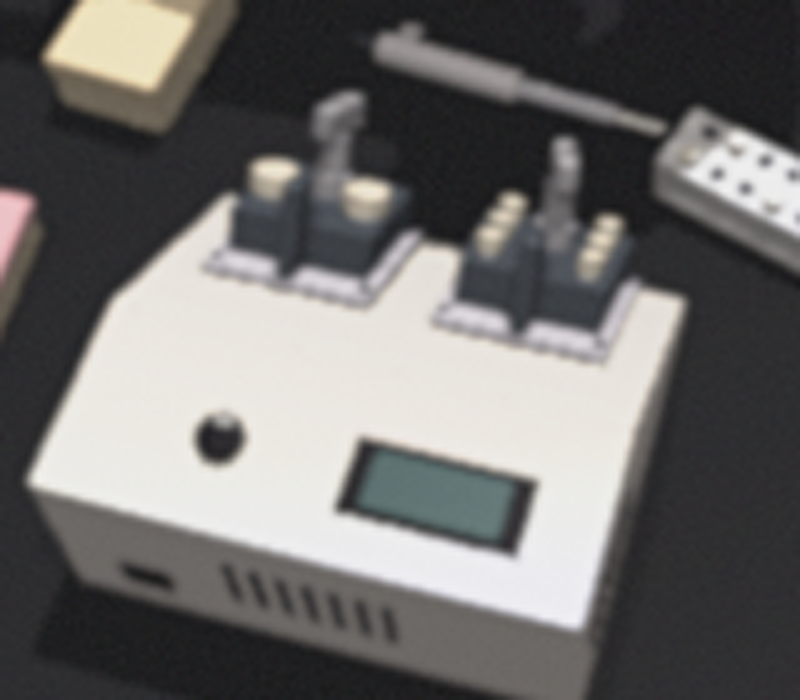

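View pics/t1.png

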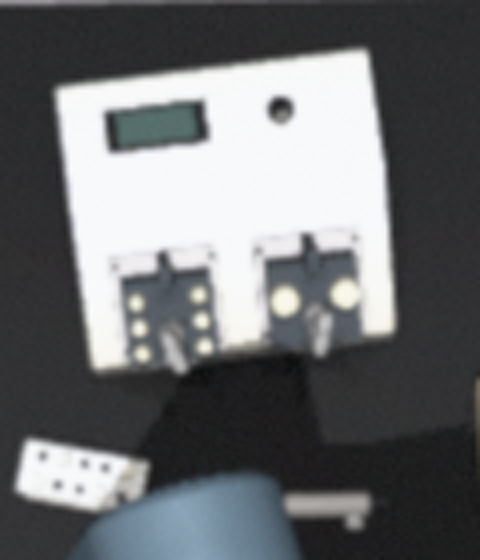

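View pics/t2.png

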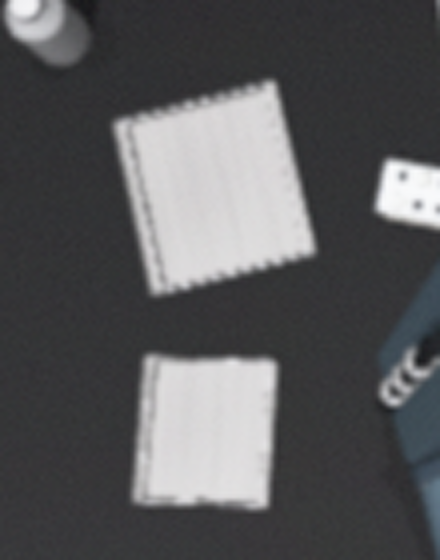

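Candidates: the adapters are the left one at top (251,160), with six small caps, and the right one at top (289,155), with two large caps. I choose the right one, and scene (203,203) agrees. The tray candidates are top (173,197), which is larger, and (171,258), which is smaller. I choose (173,197).

```bash
python3 - <<'E'
from h import *
s=cam("scene");t=cam("top")
B=onz(t,[[224.2,102],[301.8,92.5]],.141);print("back corners",B,np.linalg.norm(B[0]-B[1]))
v=B[0]-B[1];yaw=np.arctan2(-v[0],v[1]);print("yaw",yaw)
x=np.array([np.cos(yaw),np.sin(yaw),0]);y=np.array([-np.sin(yaw),np.cos(yaw),0])
O=(B[0]+B[1])/2-x*.1275;O[2]=0;print("O",O)
P,g=tri(s,[[194,203],[213.6,207.6]],t,[[296.2,153.2],[281.2,155]]);print("caps",P,g)
st=-np.sin(.6)*x+np.array([0,0,np.cos(.6)]);up=np.cos(.6)*x+np.array([0,0,np.sin(.6)])
for n,yy in(("L",.07),("R",-.07)):
    S=O-.088*x+yy*y;S[2]=.076
    print(n,S,"grip",S+.079*st,proj(t,[S+.086*st]),proj(s,[S+.086*st]))
    print("fin",S+67*.001*up+.060*st)
# trays
g=t["frame"].astype(int)
hsv=cv2.cvtColor(t["frame"],cv2.COLOR_RGB2HSV)
m=((hsv[...,2]>110)).astype(np.uint8);
cs,_=cv2.findContours(m,cv2.RETR_EXTERNAL,cv2.CHAIN_APPROX_NONE)
for c in cs:
    if cv2.contourArea(c)>250:
        r=cv2.minAreaRect(c);bp=cv2.boxPoints(r)
        if 120<r[0][0]<330 and 80<r[0][1]<290:
            W=onz(t,bp,.015 if r[0][0]<200 else .05);print(r[0],r[1],W.round(3).tolist(),W.mean(0).round(4),[round(np.linalg.norm(W[i]-W[i-1]),3) for i in range(4)])
E
```

```text
back corners [[ 0.79262821  0.11440734  0.141     ]
 [ 0.82511916 -0.18553558  0.141     ]] 0.30169756564345307
yaw 0.10790301526168877
O [ 0.68211521 -0.04929507  0.        ]
caps [[ 0.58895728 -0.15851432  0.12248654]
 [ 0.58247979 -0.09930864  0.12111984]] [0.00105031 0.00329155]
L [0.58708845 0.01082076 0.076     ] grip [0.54274112 0.0060169  0.14120151] [[253.32688521 165.1912822 ]] [[251.28654383 201.79756865]]
fin [0.60838281 0.01312745 0.16335118]
R [ 0.60216557 -0.12836501  0.076     ] grip [ 0.55781824 -0.13316888  0.14120151] [[290.448957   160.60709135]] [[205.87221839 191.78875223]]
fin [ 0.62345994 -0.12605833  0.16335118]
(170.86947631835938, 257.4580078125) (34.12425231933594, 38.84709548950195) [[0.139, 0.403, 0.015], [0.288, 0.397, 0.015], [0.277, 0.263, 0.015], [0.128, 0.271, 0.015]] [0.2083 0.3336 0.015 ] [np.float64(0.132), np.float64(0.149), np.float64(0.134), np.float64(0.149)]
(172.82354736328125, 196.7941436767578) (45.59669876098633, 42.928802490234375) [[0.518, 0.438, 0.015], [0.558, 0.271, 0.015], [0.377, 0.225, 0.015], [0.339, 0.389, 0.015]] [0.4481 0.3307 0.015 ] [np.float64(0.186), np.float64(0.172), np.float64(0.187), np.float64(0.169)]
(267.11663818359375, 133.15650939941406) (74.71476745605469, 80.38011169433594) [[0.833, 0.128, 0.05], [0.869, -0.198, 0.05], [0.558, -0.223, 0.05], [0.524, 0.093, 0.05]] [ 0.6959 -0.0501  0.05  ] [np.float64(0.312), np.float64(0.327), np.float64(0.312), np.float64(0.318)]
(255.5, 191.5) (383.0, 511.0) [[1.298, 1.067, 0.05], [1.247, -1.074, 0.05], [-0.251, -0.898, 0.05], [-0.229, 0.931, 0.05]] [0.5162 0.0067 0.05  ] [np.float64(1.533), np.float64(2.141), np.float64(1.508), np.float64(1.829)]
```

```bash
cat >> h.py <<'E'
def pose():
    o=ctrl.get_obs();q=o["eef_rot"];return o,np.array(o["eef_pos"]),Rn.from_quat([q[1],q[2],q[3],q[0]])
yaw=.108;O=np.array([.6821,-.0493,0])
def setup():
    global X,Y,ST,UP,SR
    X=np.array([np.cos(yaw),np.sin(yaw),0]);Y=np.array([-np.sin(yaw),np.cos(yaw),0])
    ST=-np.sin(.6)*X+np.array([0,0,np.cos(.6)]);UP=np.cos(.6)*X+np.array([0,0,np.sin(.6)])
    SR=O-.088*X-.07*Y;SR[2]=.076
setup()
def R_of(z,x):
    z=z/np.linalg.norm(z);x=x-z*(x@z);x/=np.linalg.norm(x);return Rn.from_matrix(np.c_[x,np.cross(z,x),z])
def plan(p,R,n=5):
    """n equal rows; constant world velocity and constant body rotation"""
    o,p0,R0=pose();rv=(R0.inv()*R).as_rotvec()/n;step=(p-p0)/n
    print("n",n,"mm/row",np.linalg.norm(step)*1e3,"deg/row",np.degrees(np.linalg.norm(rv)),"q",o["q"].round(2))
    Rc=R0;pp=p0.copy()
    for i in range(n):
        sl=Rc.inv().apply(step)/.05;dr=rv/np.pi
        print('{"slide":[%.3f,%.3f,%.3f],"delta_rot":[%.4f,%.4f,%.4f]}'%(*sl,*dr)); Rc=Rc*Rn.from_rotvec(rv)
def st():
    o,p,R=pose();print("t",o["time_s"],"p",p.round(4),"F",o["wrist_force"].round(1),"T",o["torque"].round(2),"op",round(o["opening"],3),"q",o["q"].round(2))
E
python3 - <<'E'
from h import *
c=cam("wrist");o,p,R=pose()
C=-c["R"].T@c["t"];print("cam in tool",R.inv().apply(C-p),"axes in tool (rows)",R.inv().apply(c["R"]).round(3))
G=SR+.079*ST
plan(G+.12*ST,R_of(-ST,Y),15)
E
```

```text
cam in tool [ 0.07505199  0.00059455 -0.14259036] axes in tool (rows) [[ 0.001  1.    -0.   ]
 [-0.955  0.001 -0.296]
 [-0.296  0.     0.955]]
n 15 mm/row 29.373000787516546 deg/row 5.111494954964268 q [-1.31  0.18  1.61  0.    1.35 -0.21]
{"slide":[0.501,-0.307,-0.012],"delta_rot":[-0.0111,0.0077,-0.0250]}
{"slide":[0.524,-0.266,-0.010],"delta_rot":[-0.0111,0.0077,-0.0250]}
{"slide":[0.543,-0.224,-0.005],"delta_rot":[-0.0111,0.0077,-0.0250]}
{"slide":[0.559,-0.180,0.001],"delta_rot":[-0.0111,0.0077,-0.0250]}
{"slide":[0.571,-0.136,0.009],"delta_rot":[-0.0111,0.0077,-0.0250]}
{"slide":[0.580,-0.092,0.019],"delta_rot":[-0.0111,0.0077,-0.0250]}
{"slide":[0.585,-0.047,0.031],"delta_rot":[-0.0111,0.0077,-0.0250]}
{"slide":[0.586,-0.002,0.044],"delta_rot":[-0.0111,0.0077,-0.0250]}
{"slide":[0.583,0.042,0.059],"delta_rot":[-0.0111,0.0077,-0.0250]}
{"slide":[0.576,0.085,0.076],"delta_rot":[-0.0111,0.0077,-0.0250]}
{"slide":[0.566,0.127,0.093],"delta_rot":[-0.0111,0.0077,-0.0250]}
{"slide":[0.552,0.167,0.112],"delta_rot":[-0.0111,0.0077,-0.0250]}
{"slide":[0.534,0.206,0.131],"delta_rot":[-0.0111,0.0077,-0.0250]}
{"slide":[0.513,0.242,0.152],"delta_rot":[-0.0111,0.0077,-0.0250]}
{"slide":[0.489,0.275,0.173],"delta_rot":[-0.0111,0.0077,-0.0250]}
```

Emit:
drive_tool([
  {"slide":[0.5,-0.31,-0.01],"delta_rot":[-0.011,0.008,-0.025],"hand":1},
  {"slide":[0.52,-0.27,-0.01],"delta_rot":[-0.011,0.008,-0.025],"hand":1},
  {"slide":[0.54,-0.22,0],"delta_rot":[-0.011,0.008,-0.025],"hand":1},
  {"slide":[0.56,-0.18,0],"delta_rot":[-0.011,0.008,-0.025],"hand":1},
  {"slide":[0.57,-0.14,0.01],"delta_rot":[-0.011,0.008,-0.025],"hand":1},
])

```text
time_s: 1.02
eef_pos: [0.3349, -0.3888, 0.2344]
eef_rot: [0.07, 0.904, 0.415, 0.081]
wrist_force: [-0.3, 0.4, 0.5]
opening: 0.996
```

Emit:
drive_tool([
  {"slide":[0.58,-0.09,0.02],"delta_rot":[-0.011,0.008,-0.025],"hand":1},
  {"slide":[0.585,-0.05,0.03],"delta_rot":[-0.011,0.008,-0.025],"hand":1},
  {"slide":[0.585,0,0.045],"delta_rot":[-0.011,0.008,-0.025],"hand":1},
  {"slide":[0.58,0.04,0.06],"delta_rot":[-0.011,0.008,-0.025],"hand":1},
  {"slide":[0.575,0.085,0.075],"delta_rot":[-0.011,0.008,-0.025],"hand":1},
])

```text
time_s: 1.65
eef_pos: [0.4122, -0.2643, 0.2383]
eef_rot: [0.135, 0.789, 0.578, 0.157]
wrist_force: [0.4, 0.4, 0.1]
opening: 1.001
```

Emit:
drive_tool([
  {"slide":[0.565,0.13,0.09],"delta_rot":[-0.011,0.008,-0.025],"hand":1},
  {"slide":[0.55,0.17,0.11],"delta_rot":[-0.011,0.008,-0.025],"hand":1},
  {"slide":[0.535,0.205,0.13],"delta_rot":[-0.011,0.008,-0.025],"hand":1},
  {"slide":[0.51,0.24,0.15],"delta_rot":[-0.011,0.008,-0.025],"hand":1},
  {"slide":[0.49,0.275,0.17],"delta_rot":[-0.011,0.008,-0.025],"hand":1},
])

```text
time_s: 2.28
eef_pos: [0.4892, -0.1398, 0.2433]
eef_rot: [0.194, 0.636, 0.712, 0.226]
wrist_force: [0.1, -0.0, 0.3]
opening: 1.002
```

```bash
python3 - <<'E'
from h import *
st();c=cam("wrist");cv2.imwrite("pics/w2.png",c["frame"][:,:,::-1])
c=cam("top");crop(c,210,80,330,220,4,"t3.png")
G=SR+.079*ST
plan(G+.12*ST,R_of(-ST,Y),5)
E
```

```text
t 2.275 p [ 0.4892 -0.1398  0.2433] F [ 0.1 -0.   0.3] T [-0.07  0.24  0.05] op 1.002 q [-0.83 -0.33  2.18  0.58  1.   -1.19]
n 5 mm/row 0.6729937327038985 deg/row 0.17593290621969085 q [-0.83 -0.33  2.18  0.58  1.   -1.19]
{"slide":[-0.008,-0.001,0.011],"delta_rot":[0.0002,-0.0010,0.0000]}
{"slide":[-0.008,-0.001,0.011],"delta_rot":[0.0002,-0.0010,0.0000]}
{"slide":[-0.008,-0.001,0.011],"delta_rot":[0.0002,-0.0010,0.0000]}
{"slide":[-0.008,-0.001,0.011],"delta_rot":[0.0002,-0.0010,0.0000]}
{"slide":[-0.008,-0.001,0.011],"delta_rot":[0.0002,-0.0010,0.0000]}
```

View pics/w2.png

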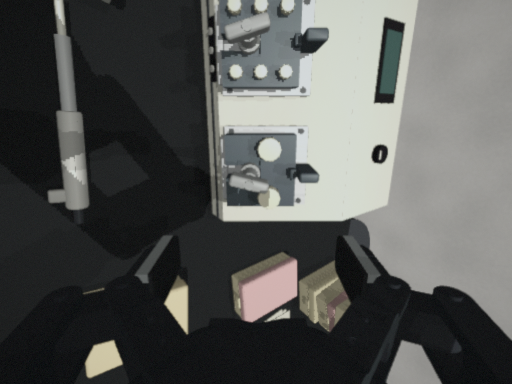

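The wrist view shows the right nut's bar at about (249,183), lying nearly across the image, with its neck at (249,171). The two large caps are at (269,149) and (268,198), and the fin is at (302,173). Next, a close crop.

```bash
python3 - <<'E'
from h import *
c=cam("wrist");crop(c,200,110,330,230,6,"w3.png")
print(proj(c,[SR+.086*ST,SR+.079*ST,SR+.066*ST,SR+.028*ST,SR+.06*ST+.067*UP,SR+.0*ST+.073*UP+.052*Y,SR+.073*UP-.052*Y,SR-.033*UP+.052*Y,SR-.033*UP-.052*Y]).round(1).tolist())
E
```

```text
[[256.9, 186.4], [256.9, 184.5], [256.8, 181.3], [256.8, 173.3], [317.2, 179.9], [314.2, 128.4], [309.6, 205.4], [230.8, 128.3], [232.8, 205.4]]
```

View pics/w3.png

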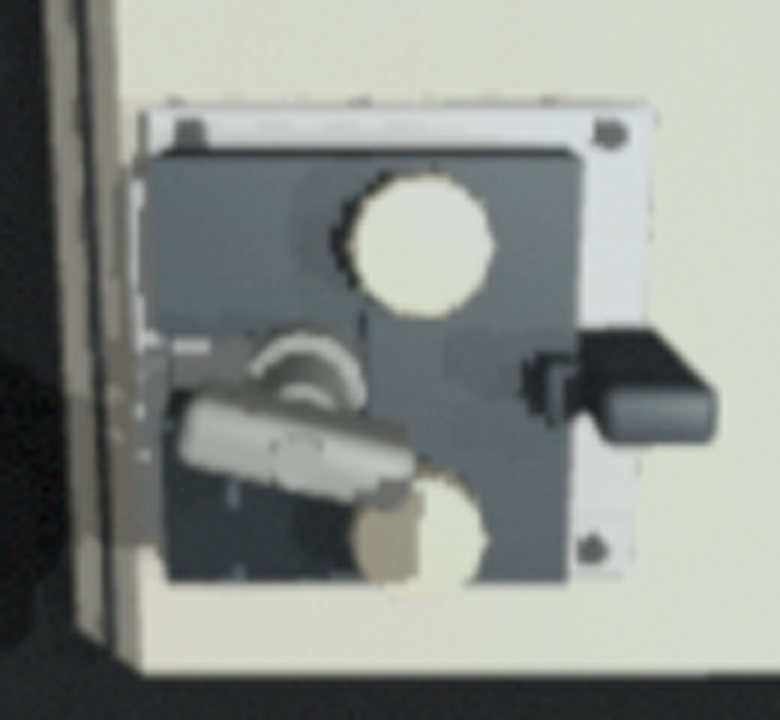

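```bash
python3 - <<'E'
import h;from h import *
from scipy.optimize import least_squares
c=cam("wrist")
f=lambda x,y:(200+x/6-.4,110+y/6-.4)
obs=np.array([f(143,105),f(650,105),f(630,575),f(297,447),f(660,415),f(420,245),f(424,535)])
def mod(p):
    h.O=np.array([p[0],p[1],0]);h.yaw=p[2];h.setup();S,U,Z,Y=h.SR,h.UP,h.ST,h.Y
    return proj(c,[S-.033*U+.052*Y,S+.073*U+.052*Y,S+.073*U-.052*Y,S+.086*Z,S+.067*U+.06*Z,S+p[3]*U+p[4]*Y+.044*Z,S+p[3]*U-p[4]*Y+.044*Z])
r=least_squares(lambda p:(mod(p)-obs).ravel(),[.6821,-.0493,.108,.02,.03],x_scale=.01)
print(r.x,(mod(r.x)-obs).round(1).tolist())
# bar direction on plane z=.086
px=[f(188,437),f(408,478)]
o,d=ray(c,px);P0=h.SR+.086*h.ST;k=((P0-o)@h.ST)/(d@h.ST);W=o+d*k[:,None];v=W[1]-W[0]
print("bar len",np.linalg.norm(v),"angle from UP toward Y",np.degrees(np.arctan2(v@h.Y,v@h.UP)),"centre off",(W.mean(0)-P0)@h.UP,(W.mean(0)-P0)@h.Y)
E
```

```text
[ 0.6717686  -0.04958272  0.10241171  0.02353832  0.02838558] [[0.2, -0.8], [0.6, -0.5], [-0.5, -0.3], [-0.9, 1.1], [1.0, 0.2], [0.7, 0.1], [-0.8, 0.1]]
bar len 0.037039606114623126 angle from UP toward Y -10.779095178706402 centre off 0.001113218423027687 -0.000695263171228382
```

```bash
sed -i 's/^yaw=.*/yaw=.1024;O=np.array([.6718,-.0496,0])/' h.py; python3 - <<'E'
import re
s=open('h.py').read()
s+='''
def bdir(deg): a=np.radians(deg);return np.cos(a)*UP+np.sin(a)*Y
G=SR+.079*ST
def rel():
    o,p,R=pose();d=p-SR;print("TCP rel seat: UP %.4f Y %.4f ST %.4f"%(d@UP,d@Y,d@ST),"toolz.ST %.4f"%(R.as_matrix()[:,2]@ST),"x ang",np.degrees(np.arctan2(R.as_matrix()[:,0]@Y,R.as_matrix()[:,0]@UP)).round(1))
'''
open('h.py','w').write(s)
E
python3 - <<'E'
from h import *
rel();plan(G+.045*ST,R_of(-ST,bdir(-10.8)),15)
E
```

```text
TCP rel seat: UP 0.0090 Y -0.0019 ST 0.1963 toolz.ST -0.9999 x ang 90.2
n 15 mm/row 4.859942581573421 deg/row 6.730171056731359 q [-0.83 -0.33  2.18  0.58  1.   -1.19]
{"slide":[0.001,-0.012,0.096],"delta_rot":[-0.0003,-0.0003,0.0374]}
{"slide":[-0.000,-0.012,0.096],"delta_rot":[-0.0003,-0.0003,0.0374]}
{"slide":[-0.002,-0.012,0.096],"delta_rot":[-0.0003,-0.0003,0.0374]}
{"slide":[-0.003,-0.012,0.096],"delta_rot":[-0.0003,-0.0003,0.0374]}
{"slide":[-0.004,-0.012,0.096],"delta_rot":[-0.0003,-0.0003,0.0374]}
{"slide":[-0.006,-0.011,0.096],"delta_rot":[-0.0003,-0.0003,0.0374]}
{"slide":[-0.007,-0.011,0.096],"delta_rot":[-0.0003,-0.0003,0.0374]}
{"slide":[-0.008,-0.010,0.096],"delta_rot":[-0.0003,-0.0003,0.0374]}
{"slide":[-0.009,-0.009,0.096],"delta_rot":[-0.0003,-0.0003,0.0374]}
{"slide":[-0.010,-0.008,0.096],"delta_rot":[-0.0003,-0.0003,0.0374]}
{"slide":[-0.011,-0.007,0.096],"delta_rot":[-0.0003,-0.0003,0.0374]}
{"slide":[-0.011,-0.005,0.096],"delta_rot":[-0.0003,-0.0003,0.0374]}
{"slide":[-0.012,-0.004,0.096],"delta_rot":[-0.0003,-0.0003,0.0374]}
{"slide":[-0.012,-0.003,0.096],"delta_rot":[-0.0003,-0.0003,0.0374]}
{"slide":[-0.012,-0.002,0.096],"delta_rot":[-0.0003,-0.0003,0.0374]}
```

Emit:
drive_tool([
  {"slide":[0,-0.012,0.096],"delta_rot":[0,0,0.0375],"hand":1},
  {"slide":[0,-0.012,0.096],"delta_rot":[0,0,0.0375],"hand":1},
  {"slide":[-0.002,-0.012,0.096],"delta_rot":[0,0,0.0375],"hand":1},
  {"slide":[-0.003,-0.012,0.096],"delta_rot":[0,0,0.0375],"hand":1},
  {"slide":[-0.004,-0.012,0.096],"delta_rot":[0,0,0.0375],"hand":1},
])

```text
time_s: 3.1
eef_pos: [0.4997, -0.1401, 0.2217]
eef_rot: [0.12, 0.818, 0.493, 0.272]
wrist_force: [-0.8, 0.4, 0.9]
opening: 1.001
```

Emit:
drive_tool([
  {"slide":[-0.006,-0.011,0.096],"delta_rot":[0,0,0.0375],"hand":1},
  {"slide":[-0.007,-0.011,0.096],"delta_rot":[0,0,0.0375],"hand":1},
  {"slide":[-0.008,-0.01,0.096],"delta_rot":[0,0,0.0375],"hand":1},
  {"slide":[-0.009,-0.009,0.096],"delta_rot":[0,0,0.0375],"hand":1},
  {"slide":[-0.01,-0.008,0.096],"delta_rot":[0,0,0.0375],"hand":1},
])

```text
time_s: 3.72
eef_pos: [0.5106, -0.1381, 0.2001]
eef_rot: [0.036, 0.926, 0.235, 0.295]
wrist_force: [-0.2, 0.1, 0.5]
opening: 1.0
```

Emit:
drive_tool([
  {"slide":[-0.011,-0.007,0.096],"delta_rot":[0,0,0.0375],"hand":1},
  {"slide":[-0.011,-0.005,0.096],"delta_rot":[0,0,0.0375],"hand":1},
  {"slide":[-0.012,-0.004,0.096],"delta_rot":[0,0,0.0375],"hand":1},
  {"slide":[-0.012,-0.003,0.096],"delta_rot":[0,0,0.0375],"hand":1},
  {"slide":[-0.012,-0.002,0.096],"delta_rot":[0,0,0.0375],"hand":1},
])

```text
time_s: 4.35
eef_pos: [0.5216, -0.1361, 0.1786]
eef_rot: [-0.051, 0.954, -0.044, 0.292]
wrist_force: [-0.8, -0.3, 0.2]
opening: 1.004
```

```bash
python3 - <<'E'
from h import *
st();rel();c=cam("wrist");cv2.imwrite("pics/w4.png",c["frame"][:,:,::-1])
b=bdir(-10.8);P=SR+.086*ST
print(proj(c,[P,P+.02*b,P-.02*b,SR+.06*ST+.067*UP]).round(1).tolist())
E
```

```text
t 4.35 p [ 0.5216 -0.1361  0.1786] F [-0.8 -0.3  0.2] T [-0.03  0.26  0.02] op 1.004 q [-0.75 -0.15  2.18  0.65  0.81  0.53]
TCP rel seat: UP -0.0000 Y -0.0007 ST 0.1244 toolz.ST -0.9999 x ang -11.4
[[255.9, 213.2], [255.6, 187.2], [256.2, 237.7], [239.0, 119.2]]
```

View pics/w4.png

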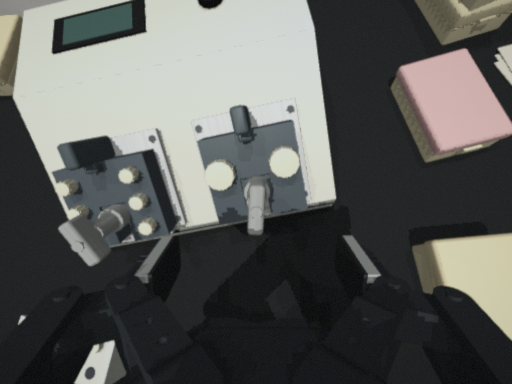

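The bar is centred between the jaws at x≈256 and in line with the tool axis, as predicted, so I'm descending.

Emit:
drive_tool([
  {"slide":[0,0,0.25],"delta_rot":[0,0,0],"hand":1},
  {"slide":[0,0,0.25],"delta_rot":[0,0,0],"hand":1},
  {"slide":[0,0,0.25],"delta_rot":[0,0,0],"hand":1},
  {"slide":[0,0,0.25],"delta_rot":[0,0,0],"hand":1},
  {"slide":[0,0,0.25],"delta_rot":[0,0,0],"hand":1},
])

```text
time_s: 5.03
eef_pos: [0.5572, -0.13, 0.1261]
eef_rot: [-0.051, 0.954, -0.041, 0.292]
wrist_force: [-0.6, 1.2, 0.7]
opening: 0.998
```

Emit:
drive_tool([
  {"slide":[0,0,0],"delta_rot":[0,0,0],"hand":0},
  {"slide":[0,0,0],"delta_rot":[0,0,0],"hand":0},
  {"slide":[0,0,0],"delta_rot":[0,0,0],"hand":0},
  {"slide":[0,0,0],"delta_rot":[0,0,0],"hand":0},
  {"slide":[0,0,0],"delta_rot":[0,0,0],"hand":0},
])

```text
time_s: 5.65
eef_pos: [0.5569, -0.1307, 0.1276]
eef_rot: [-0.051, 0.954, -0.041, 0.293]
wrist_force: [-5.2, -0.8, 4.7]
opening: 0.138
```

```bash
python3 - <<'E'
from h import *
st();rel();c=cam("wrist");cv2.imwrite("pics/w5.png",c["frame"][:,:,::-1])
E
```

```text
t 5.65 p [ 0.5569 -0.1307  0.1276] F [-5.2 -0.8  4.7] T [-0.13  0.43 -0.12] op 0.138 q [-0.68  0.03  2.14  0.73  0.66  0.46]
TCP rel seat: UP 0.0006 Y 0.0011 ST 0.0622 toolz.ST -0.9999 x ang -11.1
```

View pics/w5.png

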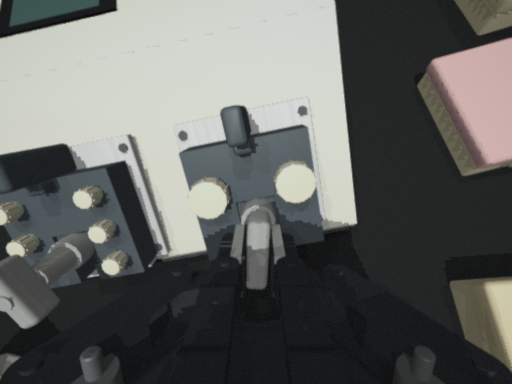

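Gripped, with the opening at 11.7 mm. Now a small trial turn to feel the thread.

Emit:
drive_tool([
  {"slide":[0,0,-0.001],"delta_rot":[0,0,-0.01],"hand":0},
  {"slide":[0,0,-0.001],"delta_rot":[0,0,-0.01],"hand":0},
  {"slide":[0,0,-0.001],"delta_rot":[0,0,-0.01],"hand":0},
  {"slide":[0,0,0],"delta_rot":[0,0,0],"hand":0},
  {"slide":[0,0,0],"delta_rot":[0,0,0],"hand":0},
])

```text
time_s: 6.32
eef_pos: [0.5568, -0.1308, 0.1278]
eef_rot: [-0.037, 0.955, 0.004, 0.295]
wrist_force: [-6.3, -0.8, 5.5]
opening: 0.138
```

```bash
cat >> h.py <<'E'
def tq():
    o,p,R=pose();print("force tool",R.inv().apply(o["wrist_force"]).round(1),"torque tool",R.inv().apply(o["torque"]).round(2))
E
python3 - <<'E'
from h import *
st();rel();tq()
E
```

```text
t 6.325 p [ 0.5568 -0.1308  0.1278] F [-6.3 -0.8  5.5] T [-0.13  0.58 -0.2 ] op 0.138 q [-0.68  0.03  2.14  0.73  0.66  0.36]
TCP rel seat: UP 0.0006 Y 0.0010 ST 0.0623 toolz.ST -0.9999 x ang -5.7
force tool [-2.1  0.3 -8.1] torque tool [-0.23 -0.57  0.13]
```

Emit:
drive_tool([
  {"slide":[0,0,-0.001],"delta_rot":[0,0,-0.01],"hand":0},
  {"slide":[0,0,-0.002],"delta_rot":[0,0,-0.01],"hand":0},
  {"slide":[0,0,-0.002],"delta_rot":[0,0,-0.01],"hand":0},
  {"slide":[0,0,-0.002],"delta_rot":[0,0,-0.01],"hand":0},
  {"slide":[0,0,0],"delta_rot":[0,0,0],"hand":0},
])

```text
time_s: 6.95
eef_pos: [0.5566, -0.1308, 0.1281]
eef_rot: [-0.018, 0.953, 0.064, 0.297]
wrist_force: [-6.0, -1.8, 6.0]
opening: 0.137
```

```bash

python3 - <<'E'
from h import *
st();rel();tq();c=cam("wrist");cv2.imwrite("pics/w6.png",c["frame"][:,:,::-1])
E
```

```text
t 6.95 p [ 0.5566 -0.1308  0.1281] F [-6.  -1.8  6. ] T [-0.12  0.59 -0.27] op 0.137 q [-0.68  0.03  2.14  0.73  0.66  0.24]
TCP rel seat: UP 0.0006 Y 0.0010 ST 0.0627 toolz.ST -0.9999 x ang 1.5
force tool [-1.7  1.  -8.4] torque tool [-0.19 -0.61  0.2 ]
```

View pics/w6.png

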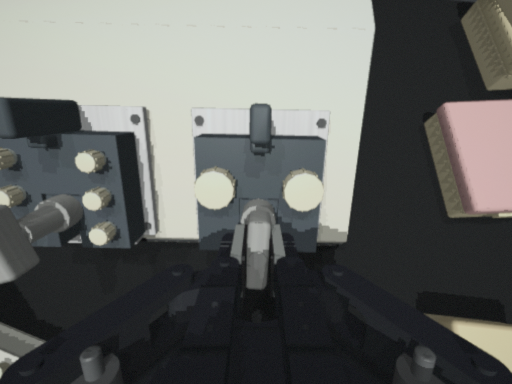

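The bar stays aligned with the jaws after a turn of 12.6°, and the torque is about 0.2 N m with no dead stop. This direction loosens, so I'm continuing.

Emit:
drive_tool([
  {"slide":[0,0,-0.008],"delta_rot":[0,0,-0.05],"hand":0},
  {"slide":[0,0,-0.008],"delta_rot":[0,0,-0.05],"hand":0},
  {"slide":[0,0,-0.008],"delta_rot":[0,0,-0.05],"hand":0},
  {"slide":[0,0,-0.008],"delta_rot":[0,0,-0.05],"hand":0},
  {"slide":[0,0,-0.008],"delta_rot":[0,0,-0.05],"hand":0},
])

```text
time_s: 7.62
eef_pos: [0.5556, -0.1313, 0.1298]
eef_rot: [0.098, 0.855, 0.425, 0.281]
wrist_force: [-5.3, -1.9, 5.2]
opening: 0.143
```

```bash

python3 - <<'E'
from h import *
st();rel();tq()
E
```

```text
t 7.625 p [ 0.5556 -0.1313  0.1298] F [-5.3 -1.9  5.2] T [-0.23  0.65 -0.47] op 0.143 q [-0.68  0.02  2.14  0.73  0.67 -0.55]
TCP rel seat: UP 0.0007 Y 0.0006 ST 0.0647 toolz.ST -0.9999 x ang 46.8
force tool [-2.  -0.3 -7.4] torque tool [ 0.21 -0.75  0.3 ]
```

Emit:
drive_tool([
  {"slide":[0,0,-0.008],"delta_rot":[0,0,-0.05],"hand":0},
  {"slide":[0,0,-0.008],"delta_rot":[0,0,-0.05],"hand":0},
  {"slide":[0,0,-0.008],"delta_rot":[0,0,-0.05],"hand":0},
  {"slide":[0,0,-0.008],"delta_rot":[0,0,-0.05],"hand":0},
  {"slide":[0,0,-0.008],"delta_rot":[0,0,-0.05],"hand":0},
])

```text
time_s: 8.25
eef_pos: [0.5547, -0.1317, 0.1316]
eef_rot: [0.198, 0.627, 0.72, 0.222]
wrist_force: [-3.3, -1.6, 4.5]
opening: 0.137
```

Emit:
drive_tool([
  {"slide":[0,0,-0.008],"delta_rot":[0,0,-0.05],"hand":0},
  {"slide":[0,0,-0.008],"delta_rot":[0,0,-0.05],"hand":0},
  {"slide":[0,0,-0.008],"delta_rot":[0,0,-0.05],"hand":0},
  {"slide":[0,0,-0.008],"delta_rot":[0,0,-0.05],"hand":0},
  {"slide":[0,0,-0.008],"delta_rot":[0,0,-0.05],"hand":0},
])

```text
time_s: 8.88
eef_pos: [0.5539, -0.1317, 0.1335]
eef_rot: [0.268, 0.304, 0.905, 0.13]
wrist_force: [-1.2, -0.4, 4.0]
opening: 0.141
```

```bash

python3 - <<'E'
from h import *
st();rel();tq();c=cam("wrist");cv2.imwrite("pics/w7.png",c["frame"][:,:,::-1])
E
```

```text
t 8.875 p [ 0.5539 -0.1317  0.1335] F [-1.2 -0.4  4. ] T [-0.15  0.09 -0.48] op 0.141 q [-0.69  0.01  2.14  0.72  0.68 -2.12]
TCP rel seat: UP 0.0014 Y 0.0003 ST 0.0687 toolz.ST -0.9999 x ang 136.8
force tool [-1.1  0.7 -4. ] torque tool [ 0.35 -0.19  0.32]
```

View pics/w7.png

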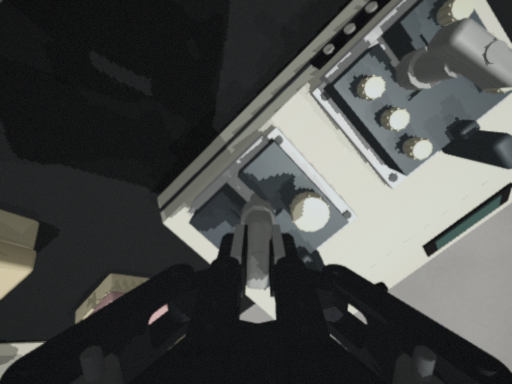

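Emit:
drive_tool([
  {"slide":[0,0,-0.004],"delta_rot":[0,0,-0.024],"hand":0},
  {"slide":[0,0,0],"delta_rot":[0,0,0],"hand":0},
  {"slide":[0,0,0],"delta_rot":[0,0,0],"hand":1},
  {"slide":[0,0,0],"delta_rot":[0,0,0],"hand":1},
  {"slide":[0,0,0],"delta_rot":[0,0,0],"hand":1},
])

```text
time_s: 9.55
eef_pos: [0.5526, -0.1303, 0.132]
eef_rot: [0.271, 0.272, 0.916, 0.121]
wrist_force: [0.2, -0.3, 0.1]
opening: 0.768
```

Emit:
drive_tool([
  {"slide":[0,0,0],"delta_rot":[0,0,0],"hand":1},
  {"slide":[0,0,0],"delta_rot":[0,0,0],"hand":1},
  {"slide":[0,0,-0.3],"delta_rot":[0,0,0],"hand":1},
  {"slide":[0,0,-0.5],"delta_rot":[0,0,0],"hand":1},
  {"slide":[0,0,-0.5],"delta_rot":[0,0,0],"hand":1},
])

```text
time_s: 10.18
eef_pos: [0.5159, -0.1353, 0.1864]
eef_rot: [0.271, 0.271, 0.916, 0.121]
wrist_force: [-0.7, -0.5, -0.3]
opening: 0.997
```

```bash

python3 - <<'E'
from h import *
st();rel();tq();c=cam("wrist");cv2.imwrite("pics/w8.png",c["frame"][:,:,::-1])
plan(SR+.068*UP+.10*ST,R_of(-ST,UP),20)
E
```

```text
t 10.175 p [ 0.5159 -0.1353  0.1864] F [-0.7 -0.5 -0.3] T [-0.1   0.28  0.02] op 0.997 q [-0.76 -0.18  2.18  0.64  0.84 -2.12]
TCP rel seat: UP -0.0003 Y 0.0007 ST 0.1339 toolz.ST -0.9999 x ang 140.8
force tool [ 0.3 -0.8 -0.2] torque tool [ 0.22  0.19 -0.06]
n 20 mm/row 3.785555161828892 deg/row 7.045735795444909 q [-0.76 -0.18  2.18  0.64  0.84 -2.12]
{"slide":[-0.052,0.042,0.036],"delta_rot":[-0.0000,-0.0003,0.0391]}
{"slide":[-0.046,0.048,0.036],"delta_rot":[-0.0000,-0.0003,0.0391]}
{"slide":[-0.040,0.053,0.036],"delta_rot":[-0.0000,-0.0003,0.0391]}
{"slide":[-0.033,0.057,0.036],"delta_rot":[-0.0000,-0.0003,0.0391]}
{"slide":[-0.026,0.061,0.036],"delta_rot":[-0.0000,-0.0003,0.0391]}
{"slide":[-0.018,0.064,0.036],"delta_rot":[-0.0000,-0.0003,0.0391]}
{"slide":[-0.010,0.066,0.037],"delta_rot":[-0.0000,-0.0003,0.0391]}
{"slide":[-0.002,0.066,0.037],"delta_rot":[-0.0000,-0.0003,0.0391]}
{"slide":[0.006,0.066,0.037],"delta_rot":[-0.0000,-0.0003,0.0391]}
{"slide":[0.014,0.065,0.036],"delta_rot":[-0.0000,-0.0003,0.0391]}
{"slide":[0.022,0.063,0.036],"delta_rot":[-0.0000,-0.0003,0.0391]}
{"slide":[0.030,0.059,0.036],"delta_rot":[-0.0000,-0.0003,0.0391]}
{"slide":[0.037,0.055,0.036],"delta_rot":[-0.0000,-0.0003,0.0391]}
{"slide":[0.043,0.050,0.036],"delta_rot":[-0.0000,-0.0003,0.0391]}
{"slide":[0.049,0.045,0.036],"delta_rot":[-0.0000,-0.0003,0.0391]}
{"slide":[0.054,0.038,0.036],"delta_rot":[-0.0000,-0.0003,0.0391]}
{"slide":[0.059,0.031,0.036],"delta_rot":[-0.0000,-0.0003,0.0391]}
{"slide":[0.062,0.024,0.036],"delta_rot":[-0.0000,-0.0003,0.0391]}
{"slide":[0.065,0.016,0.036],"delta_rot":[-0.0000,-0.0003,0.0391]}
{"slide":[0.066,0.008,0.036],"delta_rot":[-0.0000,-0.0003,0.0391]}
```

View pics/w8.png

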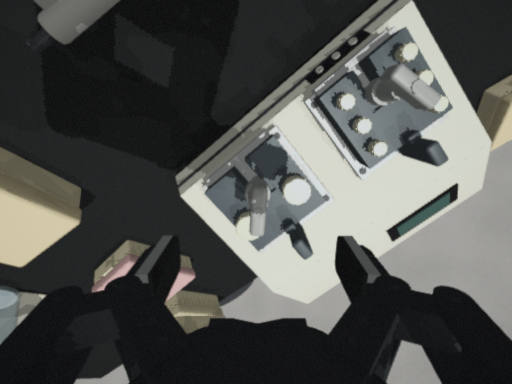

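Emit:
drive_tool([
  {"slide":[0,0,0],"delta_rot":[0,0,0.052],"hand":1},
  {"slide":[0,0,0],"delta_rot":[0,0,0.052],"hand":1},
  {"slide":[0,0,0],"delta_rot":[0,0,0.052],"hand":1},
  {"slide":[0,0,0],"delta_rot":[0,0,0.052],"hand":1},
  {"slide":[0,0,0],"delta_rot":[0,0,0.052],"hand":1},
])

```text
time_s: 10.85
eef_pos: [0.5165, -0.1354, 0.1856]
eef_rot: [0.2, 0.615, 0.731, 0.219]
wrist_force: [-0.6, 0.1, -0.4]
opening: 1.001
```

Emit:
drive_tool([
  {"slide":[0,0,0],"delta_rot":[0,0,0.052],"hand":1},
  {"slide":[0,0,0],"delta_rot":[0,0,0.052],"hand":1},
  {"slide":[0,0,0],"delta_rot":[0,0,0.052],"hand":1},
  {"slide":[0,0,0],"delta_rot":[0,0,0.052],"hand":1},
  {"slide":[0,0,0],"delta_rot":[0,0,0.052],"hand":1},
])

```text
time_s: 11.48
eef_pos: [0.5165, -0.1354, 0.1856]
eef_rot: [0.097, 0.854, 0.427, 0.281]
wrist_force: [0.1, 0.7, -0.3]
opening: 0.998
```

Emit:
drive_tool([
  {"slide":[0,0,0],"delta_rot":[0,0,0.052],"hand":1},
  {"slide":[0,0,0],"delta_rot":[0,0,0.052],"hand":1},
  {"slide":[0,0,0],"delta_rot":[0,0,0.052],"hand":1},
  {"slide":[0,0,0],"delta_rot":[0,0,0.052],"hand":1},
  {"slide":[0,0,0],"delta_rot":[0,0,0.052],"hand":1},
])

```text
time_s: 12.1
eef_pos: [0.5165, -0.1354, 0.1856]
eef_rot: [-0.023, 0.953, 0.052, 0.296]
wrist_force: [-0.0, -0.3, 1.2]
opening: 0.998
```

Emit:
drive_tool([
  {"slide":[0.27,0,0.1],"delta_rot":[0,0,0],"hand":1},
  {"slide":[0.27,0,0.1],"delta_rot":[0,0,0],"hand":1},
  {"slide":[0.27,0,0.1],"delta_rot":[0,0,0],"hand":1},
  {"slide":[0.27,0,0.1],"delta_rot":[0,0,0],"hand":1},
  {"slide":[0.27,0,0.1],"delta_rot":[0,0,0],"hand":1},
])

```text
time_s: 12.72
eef_pos: [0.5868, -0.1272, 0.204]
eef_rot: [-0.022, 0.953, 0.055, 0.296]
wrist_force: [-0.4, -0.2, 0.2]
opening: 1.003
```

```bash

python3 - <<'E'
from h import *
st();rel();tq();c=cam("wrist");cv2.imwrite("pics/w9.png",c["frame"][:,:,::-1])
F=SR+.06*ST
print(proj(c,[F+.067*UP,F+.056*UP,F+.078*UP,SR+.028*ST-.028*UP+.044*Y,SR+.028*ST-.028*UP-.044*Y]).round(1).tolist())
plan(SR+.069*UP+.030*ST,R_of(-ST,UP),5)
E
```

```text
t 12.725 p [ 0.5868 -0.1272  0.204 ] F [-0.4 -0.2  0.2] T [-0.06  0.27  0.05] op 1.003 q [-0.63 -0.04  2.03  0.59  0.79  0.48]
TCP rel seat: UP 0.0686 Y 0.0015 ST 0.1081 toolz.ST -0.9999 x ang 0.5
force tool [-0.3  0.2 -0.4] torque tool [ 0.01 -0.27 -0.05]
[[259.2, 210.1], [259.0, 223.2], [259.3, 196.6], [214.1, 286.7], [303.0, 288.3]]
n 5 mm/row 15.652984482537255 deg/row 0.2051243741933902 q [-0.63 -0.04  2.02  0.59  0.78  0.49]
{"slide":[-0.006,0.009,0.313],"delta_rot":[-0.0010,-0.0003,0.0005]}
{"slide":[-0.006,0.008,0.313],"delta_rot":[-0.0010,-0.0003,0.0005]}
{"slide":[-0.006,0.007,0.313],"delta_rot":[-0.0010,-0.0003,0.0005]}
{"slide":[-0.005,0.006,0.313],"delta_rot":[-0.0010,-0.0003,0.0005]}
{"slide":[-0.005,0.005,0.313],"delta_rot":[-0.0010,-0.0003,0.0005]}
```

View pics/w9.png

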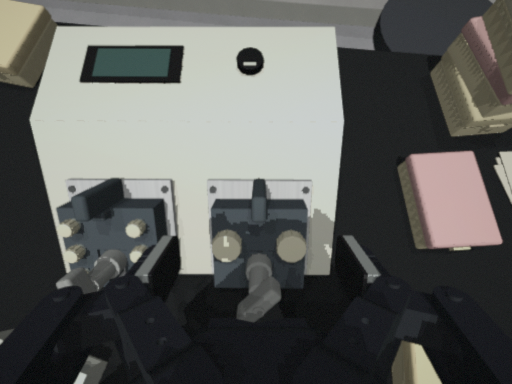

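```bash

python3 - <<'E'
from h import *
c=cam("wrist");crop(c,195,165,325,295,6,"w10.png")
E
```

```text
(no output)
```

View pics/w10.png

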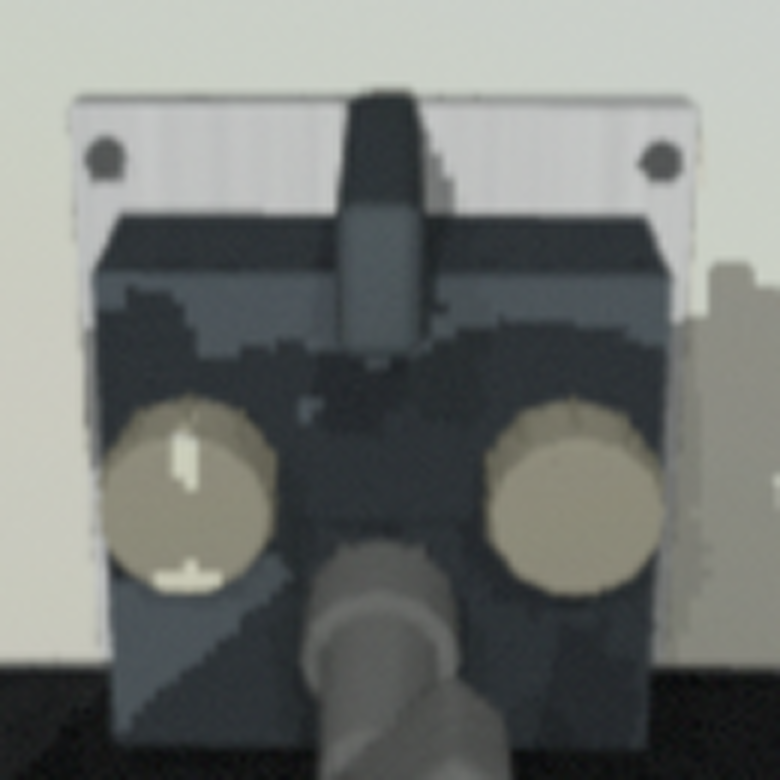

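The fin's top is seen at px (252–265, 199–222), within 1 mm of the prediction. I'm descending on it.

Emit:
drive_tool([
  {"slide":[0,0.003,0.313],"delta_rot":[-0.001,0,0.0005],"hand":1},
  {"slide":[0,0.003,0.313],"delta_rot":[-0.001,0,0.0005],"hand":1},
  {"slide":[0,0.003,0.313],"delta_rot":[-0.001,0,0.0005],"hand":1},
  {"slide":[0,0.003,0.313],"delta_rot":[-0.001,0,0.0005],"hand":1},
  {"slide":[0,0.003,0.313],"delta_rot":[-0.001,0,0.0005],"hand":1},
])

```text
time_s: 13.45
eef_pos: [0.6299, -0.1228, 0.1386]
eef_rot: [-0.015, 0.954, 0.049, 0.296]
wrist_force: [-0.9, 0.7, 0.1]
opening: 1.0
```

```bash

python3 - <<'E'
from h import *
st();rel();tq()
E
```

```text
t 13.45 p [ 0.6299 -0.1228  0.1386] F [-0.9  0.7  0.1] T [-0.01  0.26  0.02] op 1.0 q [-0.56  0.15  1.98  0.65  0.62  0.45]
TCP rel seat: UP 0.0674 Y 0.0014 ST 0.0298 toolz.ST -1.0000 x ang -0.0
force tool [-0.6 -0.8 -0.6] torque tool [ 0.02 -0.26 -0.01]
```

Emit:
drive_tool([
  {"slide":[0.04,0.012,0],"delta_rot":[0,0,0],"hand":1},
  {"slide":[0,0,0],"delta_rot":[0,0,0],"hand":0},
  {"slide":[0,0,0],"delta_rot":[0,0,0],"hand":0},
  {"slide":[0,0,0],"delta_rot":[0,0,0],"hand":0},
  {"slide":[0,0,0],"delta_rot":[0,0,0],"hand":0},
])

```text
time_s: 14.08
eef_pos: [0.6316, -0.1234, 0.1408]
eef_rot: [-0.015, 0.954, 0.049, 0.297]
wrist_force: [-0.4, 0.5, -0.7]
opening: 0.141
```

Emit:
drive_tool([
  {"slide":[0,0,0],"delta_rot":[0,0,0],"hand":0},
  {"slide":[0,0,0],"delta_rot":[0,0,0],"hand":0},
  {"slide":[0,0,0],"delta_rot":[0,0,0],"hand":0},
  {"slide":[0,0,0],"delta_rot":[0,0,0],"hand":0},
  {"slide":[0,0,0],"delta_rot":[0,0,0],"hand":0},
])

```text
time_s: 14.7
eef_pos: [0.6317, -0.1235, 0.141]
eef_rot: [-0.015, 0.954, 0.049, 0.297]
wrist_force: [-5.5, -0.7, 5.4]
opening: 0.127
```

```bash

python3 - <<'E'
from h import *
st();rel();tq();c=cam("wrist");cv2.imwrite("pics/w11.png",c["frame"][:,:,::-1])
E
```

```text
t 14.7 p [ 0.6317 -0.1235  0.141 ] F [-5.5 -0.7  5.4] T [0.2  0.56 0.15] op 0.127 q [-0.56  0.15  1.97  0.64  0.62  0.46]
TCP rel seat: UP 0.0702 Y 0.0006 ST 0.0308 toolz.ST -1.0000 x ang -0.0
force tool [-1.5  0.1 -7.6] torque tool [ 0.29 -0.54  0.02]
```

View pics/w11.png

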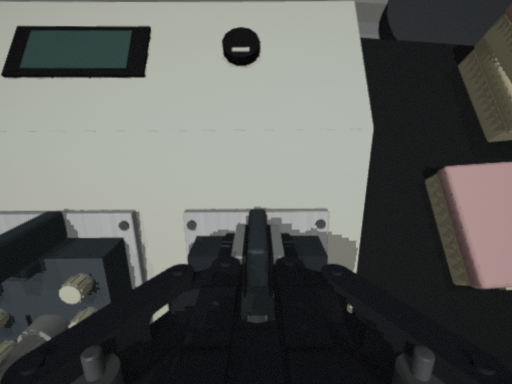

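Emit:
drive_tool([
  {"slide":[0,0,-0.02],"delta_rot":[0,0,0],"hand":0},
  {"slide":[0,0,-0.02],"delta_rot":[0,0,0],"hand":0},
  {"slide":[0,0,0],"delta_rot":[0,0,0],"hand":0},
  {"slide":[0,0,0],"delta_rot":[0,0,0],"hand":0},
  {"slide":[0,0,0],"delta_rot":[0,0,0],"hand":0},
])

```text
time_s: 15.38
eef_pos: [0.6304, -0.1234, 0.142]
eef_rot: [-0.015, 0.954, 0.049, 0.296]
wrist_force: [2.0, -0.2, -2.5]
opening: 0.127
```

```bash

python3 - <<'E'
from h import *
st();rel();tq()
E
```

```text
t 15.375 p [ 0.6304 -0.1234  0.142 ] F [ 2.  -0.2 -2.5] T [ 0.05 -0.04  0.11] op 0.127 q [-0.56  0.15  1.98  0.64  0.62  0.46]
TCP rel seat: UP 0.0697 Y 0.0008 ST 0.0323 toolz.ST -1.0000 x ang -0.0
force tool [0.2 0.4 3.1] torque tool [ 0.1   0.04 -0.07]
```

Emit:
drive_tool([
  {"slide":[0,0,-0.014],"delta_rot":[0,0,0],"hand":0},
  {"slide":[0.04,0,0],"delta_rot":[0,0,0],"hand":0},
  {"slide":[0.06,0,0],"delta_rot":[0,0,0],"hand":0},
  {"slide":[0,0,0],"delta_rot":[0,0,0],"hand":0},
  {"slide":[0,0,0],"delta_rot":[0,0,0],"hand":0},
])

```text
time_s: 16.0
eef_pos: [0.6341, -0.123, 0.1454]
eef_rot: [-0.015, 0.954, 0.049, 0.296]
wrist_force: [-1.0, -0.9, -1.9]
opening: 0.13
```

```bash

python3 - <<'E'
from h import *
st();rel();tq()
c=cam("wrist");cv2.imwrite("pics/w12.png",c["frame"][:,:,::-1])
E
```

```text
t 16.0 p [ 0.6341 -0.123   0.1454] F [-1.  -0.9 -1.9] T [0.04 0.39 0.01] op 0.13 q [-0.55  0.15  1.97  0.63  0.63  0.47]
TCP rel seat: UP 0.0747 Y 0.0008 ST 0.0330 toolz.ST -1.0000 x ang -0.0
force tool [-1.9  0.8  0.9] torque tool [ 0.07 -0.38  0.04]
```

View pics/w12.png

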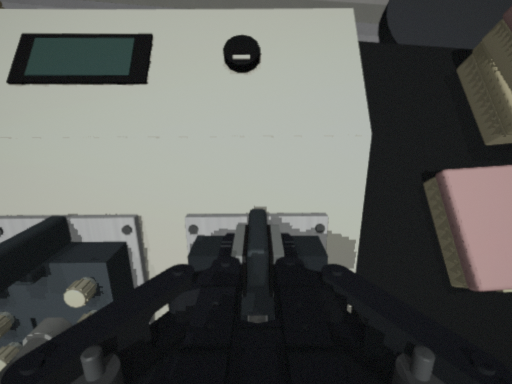

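Emit:
drive_tool([
  {"slide":[0.1,0,0],"delta_rot":[0,0,0],"hand":0},
  {"slide":[0.12,0,0],"delta_rot":[0,0,0],"hand":0},
  {"slide":[0.12,0,0],"delta_rot":[0,0,0],"hand":0},
  {"slide":[0.12,0,0],"delta_rot":[0,0,0],"hand":0},
  {"slide":[0.1,0,0],"delta_rot":[0,0,0],"hand":0},
])

```text
time_s: 16.68
eef_pos: [0.6575, -0.1207, 0.1617]
eef_rot: [-0.015, 0.954, 0.049, 0.297]
wrist_force: [0.1, -0.6, -2.7]
opening: 0.128
```

```bash

python3 - <<'E'
from h import *
st();rel();tq()
c=cam("wrist");cv2.imwrite("pics/w13.png",c["frame"][:,:,::-1])
c=cam("scene");crop(c,140,170,300,310,5,"s13.png")
E
```

```text
t 16.675 p [ 0.6575 -0.1207  0.1617] F [ 0.1 -0.6 -2.7] T [-0.04  0.41 -0.01] op 0.128 q [-0.52  0.17  1.9   0.58  0.65  0.55]
TCP rel seat: UP 0.1033 Y 0.0008 ST 0.0332 toolz.ST -1.0000 x ang -0.0
force tool [-1.5  0.6  2.3] torque tool [-0.   -0.41  0.  ]
```

View pics/s13.png

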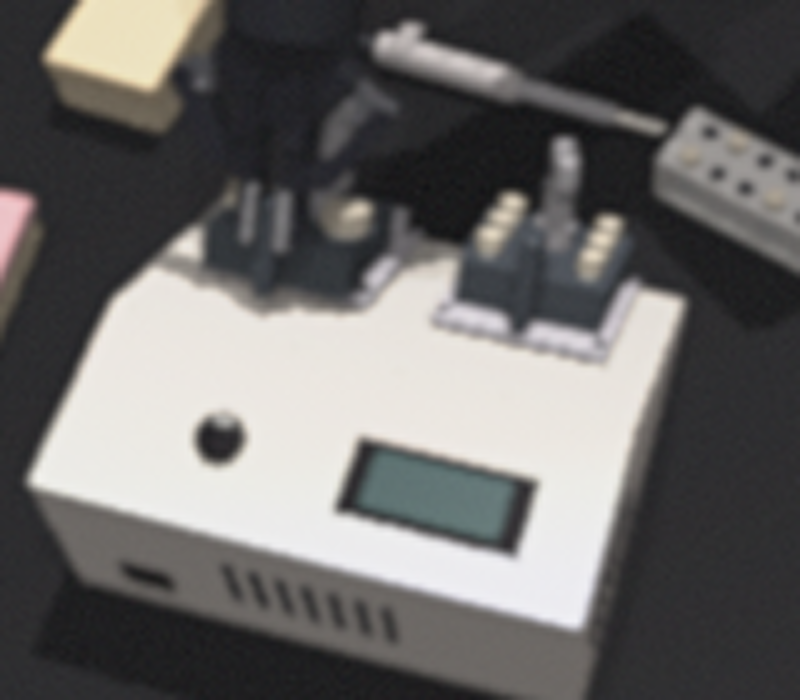

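Emit:
drive_tool([
  {"slide":[0.12,0,0],"delta_rot":[0,0,0],"hand":0},
  {"slide":[0.13,0,0],"delta_rot":[0,0,0],"hand":0},
  {"slide":[0.13,0,0],"delta_rot":[0,0,0],"hand":0},
  {"slide":[0.13,0,0],"delta_rot":[0,0,0],"hand":0},
  {"slide":[0.13,0,0],"delta_rot":[0,0,0],"hand":0},
])

```text
time_s: 17.4
eef_pos: [0.6837, -0.118, 0.1798]
eef_rot: [-0.015, 0.954, 0.049, 0.297]
wrist_force: [0.3, -0.9, -1.8]
opening: 0.128
```

```bash

python3 - <<'E'
from h import *
st();rel();tq()
c=cam("wrist");cv2.imwrite("pics/w14.png",c["frame"][:,:,::-1])
E
```

```text
t 17.4 p [ 0.6837 -0.118   0.1798] F [ 0.3 -0.9 -1.8] T [-0.06  0.42 -0.04] op 0.128 q [-0.49  0.19  1.83  0.53  0.67  0.63]
TCP rel seat: UP 0.1353 Y 0.0007 ST 0.0332 toolz.ST -1.0000 x ang -0.0
force tool [-0.8  1.   1.6] torque tool [-0.03 -0.42  0.02]
```

View pics/w14.png

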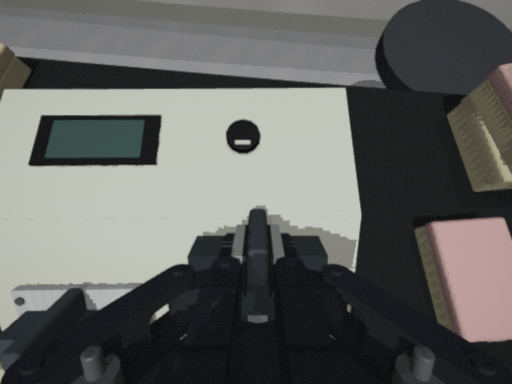

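Emit:
drive_tool([
  {"slide":[0,0,-0.25],"delta_rot":[0,0,0],"hand":0},
  {"slide":[0,0,-0.5],"delta_rot":[0,0,0],"hand":0},
  {"slide":[0,0,-0.6],"delta_rot":[0,0,0],"hand":0},
  {"slide":[0,0,-0.6],"delta_rot":[0,0,0],"hand":0},
  {"slide":[0,0,-0.6],"delta_rot":[0,0,0],"hand":0},
])

```text
time_s: 18.08
eef_pos: [0.6102, -0.1254, 0.2857]
eef_rot: [-0.015, 0.954, 0.049, 0.297]
wrist_force: [-0.3, 0.4, -2.2]
opening: 0.129
```

```bash

python3 - <<'E'
from h import *
st();rel();tq()
c=cam("scene");crop(c,310,190,410,290,7,"s15.png");crop(c,130,100,300,280,4,"s16.png")
t=cam("top");crop(t,130,150,220,240,7,"t15.png")
E
```

```text
t 18.075 p [ 0.6102 -0.1254  0.2857] F [-0.3  0.4 -2.2] T [-0.05  0.39 -0.02] op 0.129 q [-0.59 -0.1   1.9   0.47  0.91  0.67]
TCP rel seat: UP 0.1341 Y 0.0009 ST 0.1623 toolz.ST -1.0000 x ang -0.0
force tool [-1.5 -0.5  1.7] torque tool [-0.02 -0.39  0.01]
```

View pics/s15.png

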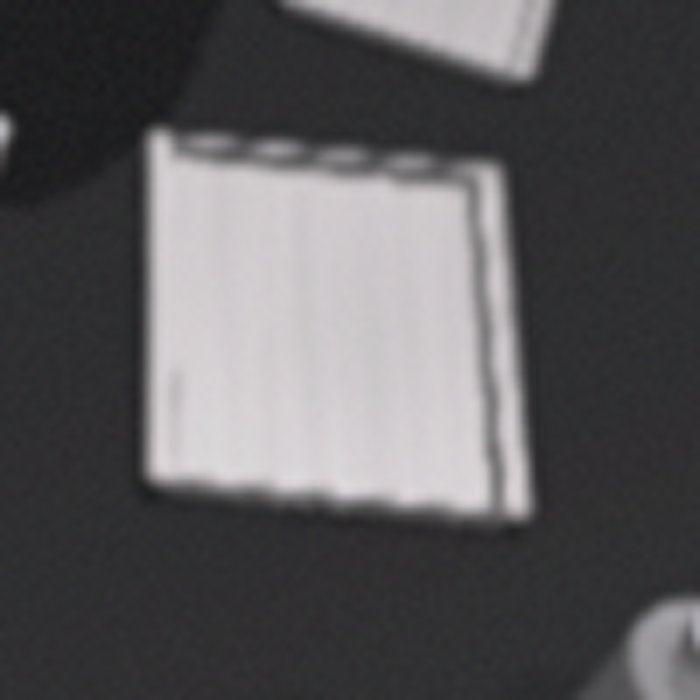

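View pics/t15.png

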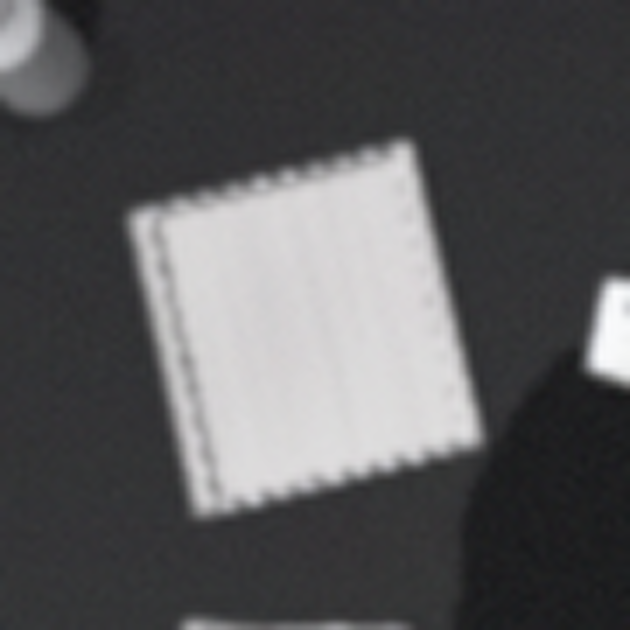

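View pics/s16.png

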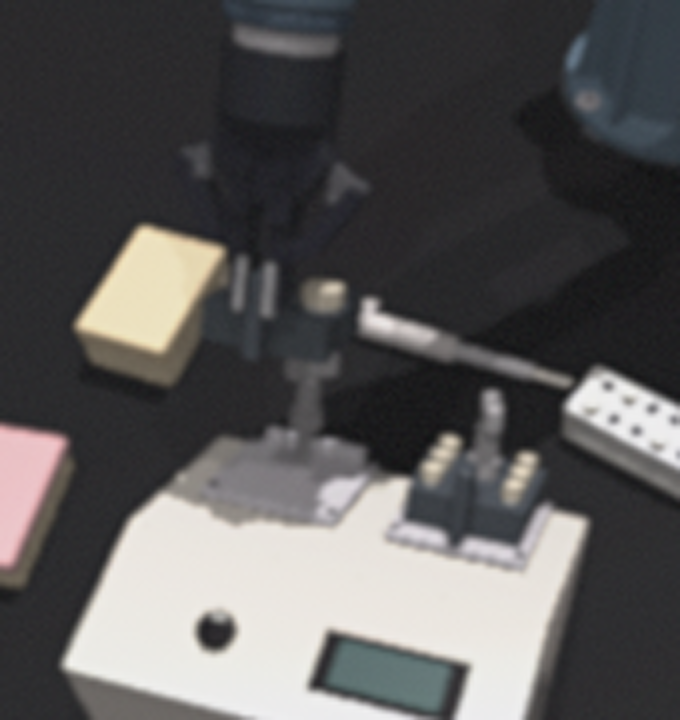

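The adapter is clear of the stud and the small adapter is undisturbed. Next I locate the tray from its rim corners in the two views: scene crop (150,132), (500,165), (533,518), (150,487), and top crop (130,210), (410,140), (484,443), (197,518).

```bash

python3 - <<'E'
from h import *
s=cam("scene");t=cam("top")
ps=[(310+x/7,190+y/7) for x,y in [(533,518),(150,487),(150,132),(500,165)]]  # far-left(+x+y), far-right, near-right, near-left
pt=[(130+x/7,150+y/7) for x,y in [(130,210),(410,140),(484,443),(197,518)]]
P,g=tri(s,ps,t,pt);print(P.round(4),g.round(4))
for n,W in(("tri",P),("s",onz(s,ps,.015)),("t",onz(t,pt,.015))):
    e=W[0]-W[3]+W[1]-W[2];print(n,W.mean(0).round(4),"yaw",np.arctan2(e[1],e[0]).round(3),[round(np.linalg.norm(W[i]-W[i-1]),3) for i in range(4)])
E
```

```text
[[0.5185 0.4337 0.01  ]
 [0.5585 0.2734 0.0025]
 [0.3798 0.228  0.0071]
 [0.3397 0.3898 0.0093]] [0.0057 0.0045 0.0038 0.0037]
tri [0.4491 0.3312 0.0072] yaw 0.245 [np.float64(0.184), np.float64(0.165), np.float64(0.184), np.float64(0.167)]
s [0.4535 0.3328 0.015 ] yaw 0.247 [np.float64(0.183), np.float64(0.166), np.float64(0.185), np.float64(0.166)]
t [0.4479 0.3276 0.015 ] yaw 0.24 [np.float64(0.183), np.float64(0.165), np.float64(0.182), np.float64(0.166)]
```

```bash
cat >> h.py <<'E'
C=np.array([.450,.331,0]);TY=.245;TX=np.array([np.cos(TY),np.sin(TY),0])
RT=R_of(np.array([0,0,-1.]),TX)
E
python3 - <<'E'
from h import *
plan(C+.045*TX+[0,0,.24],RT,20)
E
```

```text
n 20 mm/row 24.215789204714785 deg/row 1.7769645575362427 q [-0.58 -0.1   1.9   0.47  0.9   0.67]
{"slide":[-0.083,-0.477,-0.003],"delta_rot":[0.0007,-0.0096,-0.0022]}
{"slide":[-0.079,-0.478,0.001],"delta_rot":[0.0007,-0.0096,-0.0022]}
{"slide":[-0.076,-0.478,0.004],"delta_rot":[0.0007,-0.0096,-0.0022]}
{"slide":[-0.073,-0.479,0.008],"delta_rot":[0.0007,-0.0096,-0.0022]}
{"slide":[-0.069,-0.479,0.011],"delta_rot":[0.0007,-0.0096,-0.0022]}
{"slide":[-0.065,-0.480,0.014],"delta_rot":[0.0007,-0.0096,-0.0022]}
{"slide":[-0.061,-0.480,0.017],"delta_rot":[0.0007,-0.0096,-0.0022]}
{"slide":[-0.058,-0.480,0.020],"delta_rot":[0.0007,-0.0096,-0.0022]}
{"slide":[-0.054,-0.481,0.022],"delta_rot":[0.0007,-0.0096,-0.0022]}
{"slide":[-0.050,-0.481,0.025],"delta_rot":[0.0007,-0.0096,-0.0022]}
{"slide":[-0.045,-0.481,0.027],"delta_rot":[0.0007,-0.0096,-0.0022]}
{"slide":[-0.041,-0.482,0.030],"delta_rot":[0.0007,-0.0096,-0.0022]}
{"slide":[-0.037,-0.482,0.032],"delta_rot":[0.0007,-0.0096,-0.0022]}
{"slide":[-0.033,-0.482,0.034],"delta_rot":[0.0007,-0.0096,-0.0022]}
{"slide":[-0.028,-0.482,0.036],"delta_rot":[0.0007,-0.0096,-0.0022]}
{"slide":[-0.024,-0.482,0.038],"delta_rot":[0.0007,-0.0096,-0.0022]}
{"slide":[-0.019,-0.482,0.040],"delta_rot":[0.0007,-0.0096,-0.0022]}
{"slide":[-0.015,-0.482,0.041],"delta_rot":[0.0007,-0.0096,-0.0022]}
{"slide":[-0.010,-0.482,0.043],"delta_rot":[0.0007,-0.0096,-0.0022]}
{"slide":[-0.005,-0.482,0.044],"delta_rot":[0.0007,-0.0096,-0.0022]}
```

Emit:
drive_tool([
  {"slide":[-0.08,-0.3,0],"delta_rot":[0.0007,-0.0096,-0.0022],"hand":0},
  {"slide":[-0.08,-0.48,0],"delta_rot":[0.0007,-0.0096,-0.0022],"hand":0},
  {"slide":[-0.075,-0.48,0.005],"delta_rot":[0.0007,-0.0096,-0.0022],"hand":0},
  {"slide":[-0.07,-0.48,0.01],"delta_rot":[0.0007,-0.0096,-0.0022],"hand":0},
  {"slide":[-0.07,-0.48,0.01],"delta_rot":[0.0007,-0.0096,-0.0022],"hand":0},
])

```text
time_s: 18.9
eef_pos: [0.5825, -0.0158, 0.2713]
eef_rot: [-0.012, 0.973, 0.068, 0.222]
wrist_force: [0.0, -0.5, -1.2]
opening: 0.127
```

Emit:
drive_tool([
  {"slide":[-0.065,-0.48,0.015],"delta_rot":[0.0007,-0.0096,-0.0022],"hand":0},
  {"slide":[-0.06,-0.48,0.017],"delta_rot":[0.0007,-0.0096,-0.0022],"hand":0},
  {"slide":[-0.058,-0.48,0.02],"delta_rot":[0.0007,-0.0096,-0.0022],"hand":0},
  {"slide":[-0.054,-0.48,0.022],"delta_rot":[0.0007,-0.0096,-0.0022],"hand":0},
  {"slide":[-0.05,-0.48,0.025],"delta_rot":[0.0007,-0.0096,-0.0022],"hand":0},
])

```text
time_s: 19.52
eef_pos: [0.553, 0.101, 0.2602]
eef_rot: [-0.008, 0.985, 0.087, 0.148]
wrist_force: [-0.2, -1.1, -1.6]
opening: 0.132
```

Emit:
drive_tool([
  {"slide":[-0.045,-0.48,0.027],"delta_rot":[0.0007,-0.0096,-0.0022],"hand":0},
  {"slide":[-0.04,-0.48,0.03],"delta_rot":[0.0007,-0.0096,-0.0022],"hand":0},
  {"slide":[-0.037,-0.48,0.032],"delta_rot":[0.0007,-0.0096,-0.0022],"hand":0},
  {"slide":[-0.033,-0.48,0.034],"delta_rot":[0.0007,-0.0096,-0.0022],"hand":0},
  {"slide":[-0.028,-0.48,0.036],"delta_rot":[0.0007,-0.0096,-0.0022],"hand":0},
])

```text
time_s: 20.15
eef_pos: [0.5237, 0.2174, 0.2491]
eef_rot: [-0.004, 0.992, 0.105, 0.073]
wrist_force: [0.4, -0.1, -1.7]
opening: 0.13
```

```bash
python3 - <<'E'
from h import *
st();tq();plan(C+.045*TX+[0,0,.20],RT,10)
E
```

```text
t 20.15 p [0.5237 0.2174 0.2491] F [ 0.4 -0.1 -1.7] T [ 0.01  0.05 -0.03] op 0.13 q [ 0.19  0.05  1.72 -0.    1.22  1.55]
force tool [0.1 0.1 1.8] torque tool [ 0.01 -0.05  0.03]
n 10 mm/row 13.715293270320917 deg/row 0.8611586061897727 q [ 0.19  0.05  1.72 -0.    1.22  1.55]
{"slide":[-0.021,-0.257,0.094],"delta_rot":[0.0003,-0.0047,-0.0011]}
{"slide":[-0.018,-0.257,0.095],"delta_rot":[0.0003,-0.0047,-0.0011]}
{"slide":[-0.016,-0.257,0.095],"delta_rot":[0.0003,-0.0047,-0.0011]}
{"slide":[-0.014,-0.257,0.096],"delta_rot":[0.0003,-0.0047,-0.0011]}
{"slide":[-0.012,-0.257,0.096],"delta_rot":[0.0003,-0.0047,-0.0011]}
{"slide":[-0.009,-0.257,0.097],"delta_rot":[0.0003,-0.0047,-0.0011]}
{"slide":[-0.007,-0.256,0.097],"delta_rot":[0.0003,-0.0047,-0.0011]}
{"slide":[-0.005,-0.256,0.097],"delta_rot":[0.0003,-0.0047,-0.0011]}
{"slide":[-0.002,-0.256,0.098],"delta_rot":[0.0003,-0.0047,-0.0011]}
{"slide":[-0.000,-0.256,0.098],"delta_rot":[0.0003,-0.0047,-0.0011]}
```

Emit:
drive_tool([
  {"slide":[-0.02,-0.257,0.095],"delta_rot":[0.0003,-0.0047,-0.0011],"hand":0},
  {"slide":[-0.018,-0.257,0.095],"delta_rot":[0.0003,-0.0047,-0.0011],"hand":0},
  {"slide":[-0.016,-0.257,0.095],"delta_rot":[0.0003,-0.0047,-0.0011],"hand":0},
  {"slide":[-0.014,-0.257,0.095],"delta_rot":[0.0003,-0.0047,-0.0011],"hand":0},
  {"slide":[-0.012,-0.257,0.096],"delta_rot":[0.0003,-0.0047,-0.0011],"hand":0},
])

```text
time_s: 20.78
eef_pos: [0.5094, 0.2793, 0.2263]
eef_rot: [-0.002, 0.993, 0.113, 0.037]
wrist_force: [-0.6, -0.0, -1.4]
opening: 0.128
```

Emit:
drive_tool([
  {"slide":[-0.01,-0.257,0.097],"delta_rot":[0.0003,-0.0047,-0.0011],"hand":0},
  {"slide":[-0.007,-0.257,0.097],"delta_rot":[0.0003,-0.0047,-0.0011],"hand":0},
  {"slide":[-0.005,-0.257,0.097],"delta_rot":[0.0003,-0.0047,-0.0011],"hand":0},
  {"slide":[-0.002,-0.257,0.097],"delta_rot":[0.0003,-0.0047,-0.0011],"hand":0},
  {"slide":[0,-0.257,0.097],"delta_rot":[0.0003,-0.0047,-0.0011],"hand":0},
])

```text
time_s: 21.4
eef_pos: [0.4944, 0.3419, 0.2018]
eef_rot: [0.0, 0.992, 0.122, 0.001]
wrist_force: [0.4, -0.7, -0.6]
opening: 0.127
```

```bash
python3 - <<'E'
from h import *
st();tq();plan(C+.045*TX+[0,0,.08],RT,5)
w=cam("wrist");cv2.imwrite("pics/w17.png",w["frame"][:,:,::-1])
c=cam("scene");crop(c,290,130,430,290,5,"s17.png")
c=cam("top");crop(c,120,130,240,250,5,"t17.png")
TYv=np.cross([0,0,1],TX)
print(proj(w,[C+a*TX+b*TYv+[0,0,.015] for a,b in [(.09,.075),(.09,-.075),(-.09,-.075),(-.09,.075)]]).round(0).tolist())
E
```

```text
t 21.4 p [0.4944 0.3419 0.2018] F [ 0.4 -0.7 -0.6] T [ 0.02 -0.04 -0.  ] op 0.127 q [ 0.41  0.26  1.57 -0.    1.31  1.73]
force tool [0.3 0.8 0.6] torque tool [0.01 0.04 0.  ]
n 5 mm/row 24.357869725640857 deg/row 0.012826903986536178 q [ 0.41  0.26  1.57 -0.    1.31  1.73]
{"slide":[-0.003,-0.001,0.487],"delta_rot":[0.0000,-0.0001,0.0000]}
{"slide":[-0.003,-0.001,0.487],"delta_rot":[0.0000,-0.0001,0.0000]}
{"slide":[-0.003,-0.001,0.487],"delta_rot":[0.0000,-0.0001,0.0000]}
{"slide":[-0.003,-0.001,0.487],"delta_rot":[0.0000,-0.0001,0.0000]}
{"slide":[-0.003,-0.001,0.487],"delta_rot":[0.0000,-0.0001,0.0000]}
[[195.0, 132.0], [318.0, 132.0], [309.0, 261.0], [203.0, 261.0]]
```

View pics/w17.png

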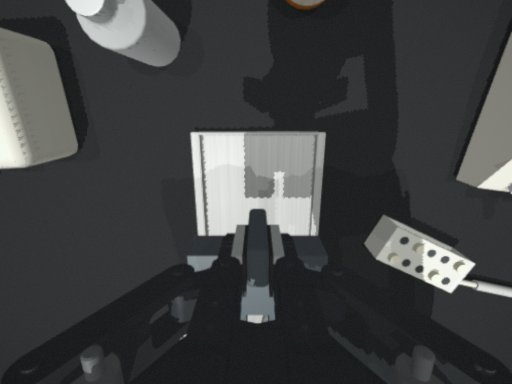

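View pics/s17.png

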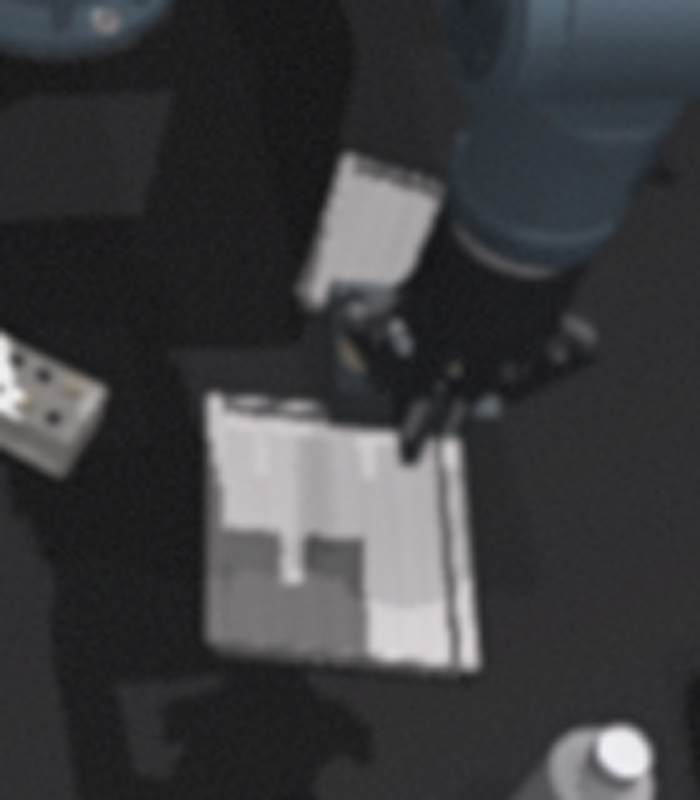

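View pics/t17.png

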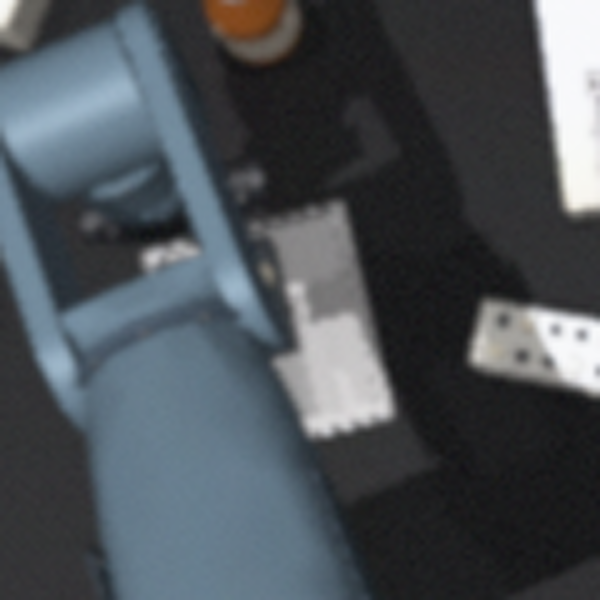

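The wrist view shows the tray's far rim corners at (192,133) and (325,132), squarely aligned and centred within about 2 mm. I'm lowering.

Emit:
drive_tool([
  {"slide":[0,0,0.4],"delta_rot":[0,0,0],"hand":0},
  {"slide":[0,0,0.7],"delta_rot":[0,0,0],"hand":0},
  {"slide":[0,0,0.7],"delta_rot":[0,0,0],"hand":0},
  {"slide":[0,0,0.6],"delta_rot":[0,0,0],"hand":0},
  {"slide":[0,0,0.4],"delta_rot":[0,0,0],"hand":0},
])

```text
time_s: 22.18
eef_pos: [0.4936, 0.34, 0.0595]
eef_rot: [0.0, 0.993, 0.122, -0.0]
wrist_force: [0.2, 0.0, -2.6]
opening: 0.131
```

```bash
python3 - <<'E'
from h import *
st();tq()
w=cam("wrist");cv2.imwrite("pics/w18.png",w["frame"][:,:,::-1])
c=cam("scene");crop(c,290,170,410,290,5,"s18.png")
E
```

```text
t 22.175 p [0.4936 0.34   0.0595] F [ 0.2  0.  -2.6] T [ 0.03 -0.07  0.03] op 0.131 q [ 0.41  0.44  1.66 -0.    1.05  1.73]
force tool [0.2 0.  2.6] torque tool [ 0.01  0.08 -0.03]
```

View pics/w18.png

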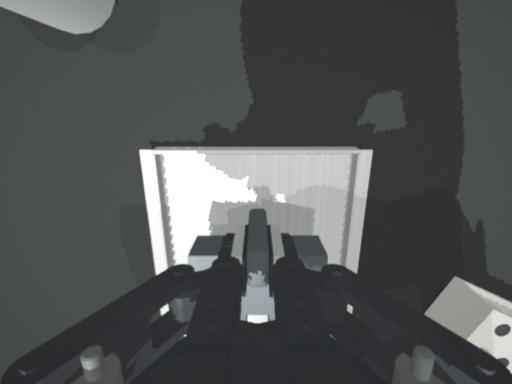

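View pics/s18.png

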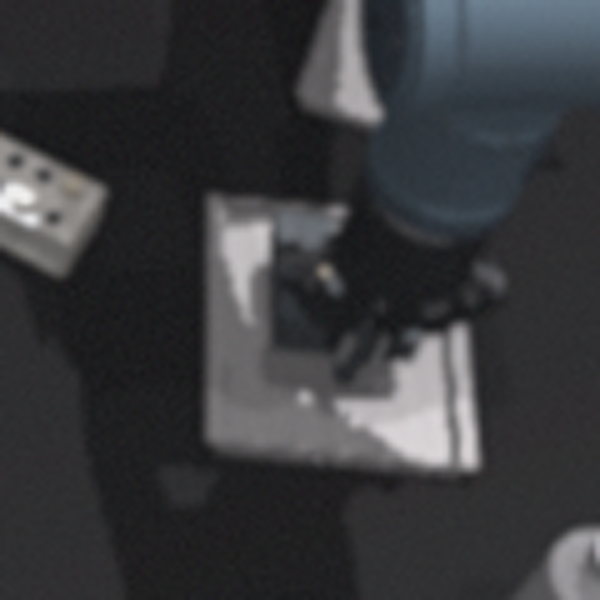

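Emit:
drive_tool([
  {"slide":[0,0,0.16],"delta_rot":[0,0,0],"hand":0},
  {"slide":[0,0,0.16],"delta_rot":[0,0,0],"hand":0},
  {"slide":[0,0,0.08],"delta_rot":[0,0,0],"hand":0},
  {"slide":[0,0,0],"delta_rot":[0,0,0],"hand":0},
  {"slide":[0,0,0],"delta_rot":[0,0,0],"hand":0},
])

```text
time_s: 22.9
eef_pos: [0.4951, 0.3412, 0.0425]
eef_rot: [-0.0, 0.993, 0.122, 0.001]
wrist_force: [0.3, -0.2, -0.8]
opening: 0.129
```

Emit:
drive_tool([
  {"slide":[0,0,0.03],"delta_rot":[0,0,0],"hand":0},
  {"slide":[0,0,0.03],"delta_rot":[0,0,0],"hand":0},
  {"slide":[0,0,0],"delta_rot":[0,0,0],"hand":0},
  {"slide":[0,0,0],"delta_rot":[0,0,0],"hand":0},
  {"slide":[0,0,0],"delta_rot":[0,0,0],"hand":0},
])

```text
time_s: 23.52
eef_pos: [0.4949, 0.3411, 0.0392]
eef_rot: [-0.0, 0.993, 0.122, 0.001]
wrist_force: [-0.4, -0.6, -1.8]
opening: 0.131
```

```bash
python3 - <<'E'
from h import *
st();tq()
E
```

```text
t 23.525 p [0.4949 0.3411 0.0392] F [-0.4 -0.6 -1.8] T [-0.01 -0.11 -0.03] op 0.131 q [ 0.41  0.47  1.66 -0.    1.01  1.73]
force tool [-0.6  0.4  1.8] torque tool [-0.04  0.1   0.03]
```

Emit:
drive_tool([
  {"slide":[0,0,0.03],"delta_rot":[0,0,0],"hand":0},
  {"slide":[0,0,0.03],"delta_rot":[0,0,0],"hand":0},
  {"slide":[0,0,0.02],"delta_rot":[0,0,0],"hand":0},
  {"slide":[0,0,0],"delta_rot":[0,0,0],"hand":0},
  {"slide":[0,0,0],"delta_rot":[0,0,0],"hand":0},
])

```text
time_s: 24.15
eef_pos: [0.4948, 0.3411, 0.0351]
eef_rot: [0.0, 0.993, 0.122, 0.001]
wrist_force: [-0.0, 0.1, -1.0]
opening: 0.13
```

```bash
python3 - <<'E'
from h import *
st();tq()
E
```

```text
t 24.15 p [0.4948 0.3411 0.0351] F [-0.   0.1 -1. ] T [ 0.01 -0.1  -0.04] op 0.13 q [ 0.41  0.48  1.66 -0.    1.    1.73]
force tool [-0.  -0.1  1. ] torque tool [-0.01  0.1   0.04]
```

Emit:
drive_tool([
  {"slide":[0,0,0.02],"delta_rot":[0,0,0],"hand":0},
  {"slide":[0,0,0.015],"delta_rot":[0,0,0],"hand":0},
  {"slide":[0,0,0],"delta_rot":[0,0,0],"hand":0},
  {"slide":[0,0,0],"delta_rot":[0,0,0],"hand":0},
  {"slide":[0,0,0],"delta_rot":[0,0,0],"hand":0},
])

```text
time_s: 24.78
eef_pos: [0.4951, 0.3412, 0.0347]
eef_rot: [0.0, 0.992, 0.122, 0.001]
wrist_force: [-3.7, -1.9, 7.2]
opening: 0.13
```

```bash
python3 - <<'E'
from h import *
st();tq()
E
```

```text
t 24.775 p [0.4951 0.3412 0.0347] F [-3.7 -1.9  7.2] T [-0.28  0.61  0.02] op 0.13 q [ 0.41  0.48  1.66 -0.    1.    1.73]
force tool [-4.   1.  -7.2] torque tool [-0.12 -0.66 -0.02]
```

Emit:
drive_tool([
  {"slide":[0,0,0],"delta_rot":[0,0,0],"hand":0.3},
  {"slide":[0,0,0],"delta_rot":[0,0,0],"hand":0.6},
  {"slide":[0,0,0],"delta_rot":[0,0,0],"hand":0.8},
  {"slide":[0,0,0],"delta_rot":[0,0,0],"hand":0.8},
  {"slide":[0,0,0],"delta_rot":[0,0,0],"hand":0.8},
])

```text
time_s: 25.4
eef_pos: [0.4948, 0.341, 0.0333]
eef_rot: [0.0, 0.993, 0.122, 0.001]
wrist_force: [0.9, -0.6, -0.3]
opening: 0.802
```

Emit:
drive_tool([
  {"slide":[0,0,-0.2],"delta_rot":[0,0,0],"hand":0.8},
  {"slide":[0,0,-0.4],"delta_rot":[0,0,0],"hand":0.8},
  {"slide":[0,0,-0.6],"delta_rot":[0,0,0],"hand":0.8},
  {"slide":[0,0,-0.7],"delta_rot":[0,0,0],"hand":0.8},
  {"slide":[0,0,-0.7],"delta_rot":[0,0,0],"hand":0.8},
])

```text
time_s: 26.02
eef_pos: [0.4949, 0.3412, 0.1664]
eef_rot: [-0.0, 0.993, 0.122, 0.002]
wrist_force: [0.4, -0.3, 0.4]
opening: 0.797
```

```bash
python3 - <<'E'
from h import *
st();tq()
w=cam("wrist");cv2.imwrite("pics/w20.png",w["frame"][:,:,::-1])
c=cam("scene");crop(c,130,150,410,300,2.8,"s20.png")
E
```

```text
t 26.025 p [0.4949 0.3412 0.1664] F [ 0.4 -0.3  0.4] T [-0.   -0.05 -0.01] op 0.797 q [ 0.41  0.3   1.6  -0.    1.24  1.73]
force tool [ 0.4  0.4 -0.4] torque tool [-0.01  0.05  0.01]
```

View pics/w20.png

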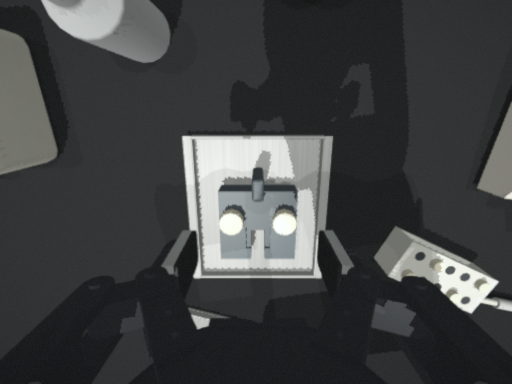

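View pics/s20.png

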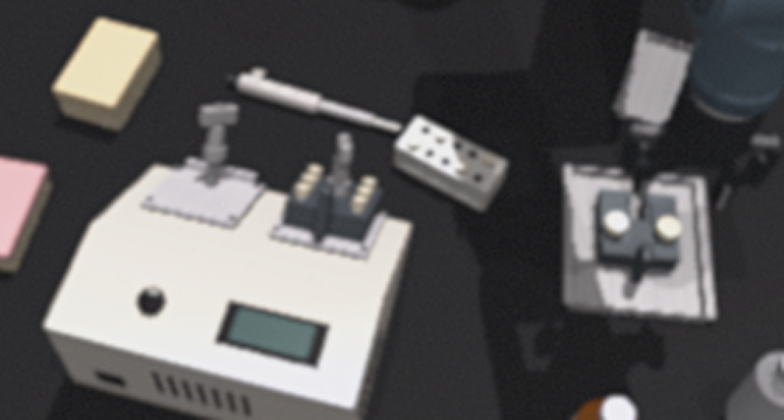

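The wrist view shows the adapter standing upright in the tray. Its block spans (219–297, 185–258), inside the rim at (185–330, 136–277), and the fingers are clear.

```bash
python3 - <<'E'
from h import *
print(ctrl.hand_in());st()
E
```

```text
the job is handed in; nothing more can be done
None
the job is handed in; nothing more can be done
```

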